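# Pack the electronics kit case and draw its latch shut

## Robot

A 6-joint arm with a two-finger parallel gripper is mounted at the origin on the work surface. World frame = base frame: x ahead of the robot, y to its left, z up, the work surface at z = 0. Lengths are in m, angles in degrees, forces in N, time in s.
With the tool pointing down it reaches from about 0.3 to 0.75 m from the base axis. Payload 8.5 kg.
Tool frame: the origin (TCP) lies at the very end of the fingers, on their centre line; the grasp point (between the pads) lies 19 mm behind it; z points along the fingers, x is the direction in which the jaws open and shut, and the axes are right-handed (so a half turn about z gives the same grasp; the last joint's range is limited). The gripper opens to 85 mm and grips with 20 to 120 N. Pads are 22 mm wide; open, the fingers measure 114 mm over their backs; the gripper's body (76 mm by 85 mm) begins 54 mm behind the grasp point. The pads swing forward as they close: fully open they stand 13 mm farther back than shut.
Start: joints at [57.852, 21.807, 74.336, -0, 83.858, -12.336], TCP at [0.186, 0.517, 0.231] pointing down, gripper open.
Joint ranges: [-178.18, 178.18], [-50.72, 133.34], [12.68, 142.11], [-81.47, 261.47], [9.98, 163.14], [-165.26, 165.26]. Speed limits (degrees/s): [136.94, 136.94, 180, 180, 180, 180].

## Interface

Orientations are given as a 3x3 rotation matrix whose columns are the frame's x, y, z axes.
In Python, from plant import * gives the robot as it stands.
- The arm moves only by the tool carry_out, never from a script. Its arguments are lists of equal length, an entry for each row: "dp": the shift along the tool's x, y, z in mm, a list of three; "yaw": the turn about the tool's z in rad. In form: {"dp": [[x, y, z], ...], "yaw": [yaw, ...]}. A call has 1 to 5 rows; each row shifts and turns the commanded pose from where the row before left it, along the tool's axes as they then stand; what a row does not reach is not made up. A row lasts 1/8 s, in which the tool goes at most 62.5 mm and 10.7 degrees, less where a joint would pass 70% of its speed; a pose out of reach is approached as far as the arm can. A call with a gripper value outside its range is refused whole. "hand" is the gripper command: -1 is shut, 1 is fully open, values between are in proportion, set as the call begins (left out, the last holds). The fingers move at their own pace and stop on an object; "force" is the grip in N (left out, the last holds). Time passes only in rows, so rows that do not move let the fingers close. It gives the time, the measured TCP pose, the force and the opening at its end, in the units of the state.
- state(): the state, without advancing time (a new reading comes with each control period).
- read_camera(name): name is "side" or "top"; returns a dict with "image" (384x512x3 uint8, red, green, blue), "z_map" (384x512 float32, m along the optical axis (not along the pixel's ray), 0 where there is no reading), "mtx" (3x3 intrinsics, pixels), "cam_to_world" (4x4, takes a point from camera to world coordinates). Camera axes: x right, y down, z forward; pixel columns grow to the right and rows downward; lengths in m; the calibration is good to about 2 mm. A picture is of the moment at which its call begins.
- job_done(): hands the job in, once; it reports no verdict.
Trained networks look in the newest picture that a camera, given by its name, has taken for a name from the list of things; names that differ only in an ending like _2 or _b are one class to them, and where a whole thing is asked for, a point or a joint stands for the part that bears it (a point fixed in the world has none). Each returns a list of dicts, best first, with "score" (0 to 1); they miss things now and then, are a little off and sometimes report something else, mostly with a low value. They report only what shows in the picture. A call takes as long as a camera call.
- recognise(camera, query): "box" ([centre column, centre row, width, height] in pixels, round what is visible of it).
- mark_of(camera, query): "pixel" ([column, row] in pixels: a listed point, or the origin of a listed thing).
The state is a dict: "clock": time; "q": joint angles; "qd": joint speeds; "joint_efforts": joint torques, N m; "position": TCP position; "orientation": TCP orientation; "wrist_force": force on the tool from outside, world axes, zero at the start; "wrist_torque": the same for the moment, N m; "width": finger opening in m.
Only numpy, scipy, OpenCV 4.12 (cv2) and the standard library are available. Lean on these libraries where they do the work, as an engineer would, in place of code of your own. Each camera call takes 0.05 s, during which the arm holds its last target.

## Task

Pack up the electronics kit: slide the lid of the white kit case open, lay every module that is out on the desk into its own empty bay of the case, one per bay, flat on the bottom, and leave the bay that is already filled as it is. Then slide the lid fully shut, and only then hook the draw-latch loop over the keeper on the lid and press the lever down flat past centre so that the latch stays shut under tension. Do not push the other things on the desk about.

Things in the scene. Friction and masses are not known exactly. Their poses are not given: they have to be found in the camera images.
- case: White kit case, fixed, 240 mm (its x) by 360 mm (its y). Origin: centre of its underside; x points away from the latch end, z up. Near half (x -120 to 0): a solid deck, top 58 mm up, with the draw latch on its centre line. Far half: an open tray of four bays in a row along y; outer walls 56 mm high, floor 5 mm up, ribs between bays 14 mm wide, 15 mm above the floor.
- bay0 (a point): Centre of the floor of bay 0, the rightmost seen from the robot, at case (62, -120, 5) mm. Bays 1, 2, 3 follow 80, 160, 240 mm further along the case's +y. Each bay is 104 mm along the case's x and 66 mm across, so a module goes in with its length along the case's x. Frame parallel to the case.
- relay_box_mid (a point): A module: plain box-shaped housing 84 x 38 x 42 mm high, about 0.12 kg, black, a row of small white terminals on top. The point is its centre; its x axis runs along its 84 mm length, z is up when it stands as it does at the start. It may be absent (None).
- dial_box_mid (a point): A module: plain box-shaped housing 84 x 38 x 42 mm high, about 0.12 kg, grey, with a flat round dial on top. The point is its centre; its x axis runs along its 84 mm length, z is up when it stands as it does at the start. It may be absent (None).
- display_box_mid (a point): A module: plain box-shaped housing 84 x 38 x 42 mm high, about 0.12 kg, grey, with a green window on top. The point is its centre; its x axis runs along its 84 mm length, z is up when it stands as it does at the start. It may be absent (None).
- packed0_mid (a point): A module: plain box-shaped housing 84 x 38 x 42 mm high, about 0.12 kg, black with an aluminium plate on top; if present it already lies in bay 0. Exactly one of packed0 to packed3 is present; leave it there. The point is its centre; its x axis runs along its 84 mm length, z is up when it stands as it does at the start. It may be absent (None).
- packed1_mid (a point): A module: plain box-shaped housing 84 x 38 x 42 mm high, about 0.12 kg, black with an aluminium plate on top; if present it already lies in bay 1. Exactly one of packed0 to packed3 is present; leave it there. The point is its centre; its x axis runs along its 84 mm length, z is up when it stands as it does at the start. It may be absent (None).
- packed2_mid (a point): A module: plain box-shaped housing 84 x 38 x 42 mm high, about 0.12 kg, black with an aluminium plate on top; if present it already lies in bay 2. Exactly one of packed0 to packed3 is present; leave it there. The point is its centre; its x axis runs along its 84 mm length, z is up when it stands as it does at the start. It may be absent (None).
- packed3_mid (a point): A module: plain box-shaped housing 84 x 38 x 42 mm high, about 0.12 kg, black with an aluminium plate on top; if present it already lies in bay 3. Exactly one of packed0 to packed3 is present; leave it there. The point is its centre; its x axis runs along its 84 mm length, z is up when it stands as it does at the start. It may be absent (None).
- lid (a joint): Lid position in m: 0 fully shut, 0.112 fully open (away from the latch, along the case's +x). It starts more or less shut, unlatched, and stays where it is left; friction about 2 N. Clear panel 8 mm thick with a white rim, 118 x 360 mm; it runs on top of the tray walls, underside 56 mm and top 64 mm above the desk.
- grip_left (a point): Centre of the left (case +y) black finger grip on the lid: a block 12 mm along the case's x, 60 mm along y, 26 mm high (64 to 90 mm above the desk), at case x = 24 mm when the lid is shut, 100 mm left of the centre line; an equal grip lies 100 mm right of it. Frame parallel to the case.
- keeper (a joint): Travel in m of the sprung keeper towards the latch: 0 when free, about 0.003 when the latch is shut and under tension (spring 5 N per mm).
- keeper_seat (a point): Where the loop's bar bears on the keeper: on its face away from the lever. The keeper is a steel plate on the lid's centre line, 8 mm thick, 24 mm wide; its top is 11 mm above this point and leans 2 mm away from the lever. A flat ledge (to 30 mm from this point along case +x) lies 3 mm below this point; a hooked bar rests on it. Frame parallel to the case.
- lever_pivot (a point): Lever hinge axis (parallel to the case's y), 74 mm above the desk, at case x = -40 mm, y = 0.
- lever (a joint): Lever angle, rad: 0 flat, pointing to case -x (shut); 1.57 upright; 2.05 its stop, leaning over towards the keeper. Steel bar 28 mm wide, 6 mm thick, 72 mm long from the pivot; it stays where left (friction 0.12 N m). With the loop hooked it goes over centre just before 0. The loop can be swung down behind the keeper only with the lever beyond about 1.7 (best near its stop).
- loop (a joint): Angle of the loop to the lever, rad: 0 lying along the lever with its bar beyond the lever's tip, growing as it swings away towards the keeper; about 3.14 when hooked with the lever flat. A light friction (0.02 N m) keeps it where it is left while steeper than about 35 deg above level; lower than that it drops under its own weight (50 g).
- loop_bar (a point): Middle of the loop's cross bar. The loop is a steel wire U, 6 mm thick, arms 40 mm apart (centres) either side of the lever, hinged to the lever 16 mm out from the lever's pivot and 3 mm under the lever's middle line (at -16, -3 mm in the lever's x, z); the bar is 82 mm from that hinge.
- mouse: Computer mouse, 100 x 60 x 34 mm. Leave alone. Origin under its centre.
- tape_roll: Cardboard tape roll, 60 mm wide, 20 mm high, lying among the modules. Leave alone. Origin under its centre.
- screwdriver: Screwdriver lying on the right. Leave alone.

How it is judged (in metres and radians):
On the way, in this order (a step that is already met when the one before it is completed fails the run):
1. every module lies flat in a bay of its own (x of relay_box_mid in the frame of case between 0.042 and 0.082 m and z of relay_box_mid in the frame of case between 0.019 and 0.032 m and (y of relay_box_mid in the frame of case between -0.138 and -0.102 m or y of relay_box_mid in the frame of case between -0.058 and -0.022 m or y of relay_box_mid in the frame of case between 0.022 and 0.058 m or y of relay_box_mid in the frame of case between 0.102 and 0.138 m) and x of dial_box_mid in the frame of case between 0.042 and 0.082 m and z of dial_box_mid in the frame of case between 0.019 and 0.032 m and (y of dial_box_mid in the frame of case between -0.138 and -0.102 m or y of dial_box_mid in the frame of case between -0.058 and -0.022 m or y of dial_box_mid in the frame of case between 0.022 and 0.058 m or y of dial_box_mid in the frame of case between 0.102 and 0.138 m) and x of display_box_mid in the frame of case between 0.042 and 0.082 m and z of display_box_mid in the frame of case between 0.019 and 0.032 m and (y of display_box_mid in the frame of case between -0.138 and -0.102 m or y of display_box_mid in the frame of case between -0.058 and -0.022 m or y of display_box_mid in the frame of case between 0.022 and 0.058 m or y of display_box_mid in the frame of case between 0.102 and 0.138 m)), for 0.2 s.
2. the lid is slid fully shut (value of joint lid below 0.004 m), for 0.2 s.
3. the loop is hooked over the keeper, its bar down behind it (value of joint lid below 0.004 m and x of loop_bar in the frame of keeper_seat between 0 and 0.04 m and z of loop_bar in the frame of keeper_seat below 0.006 m), for 0.2 s.
4. the lever is flat, past centre, and the keeper under tension (all of step 3 and value of joint lever below 0.1 rad and value of joint keeper above 0.001 m), for 0.2 s.
At the end, for the whole second after the job is handed in: Each module flat in its own bay (centre within 18 mm across, 20 mm along, 14 to 27 mm above the bay floor); lid within 4 mm of shut; loop bar behind the keeper, below its top; lever within 0.1 rad of flat; keeper drawn over 1 mm (all of step 1 and all of step 4 and velocity of joint lever below 0.05 rad/s); the robot touches nothing.
It fails at once if a bystander is pushed more than 50 mm (distance of any of mouse, tape_roll, screwdriver from where it was at the start of the episode above 0.05 m).
It fails at once if the module that was already packed is taken out of its bay (distance of any of packed0_mid, packed1_mid, packed2_mid, packed3_mid from where it was at the start of the episode above 0.045 m).
Of packed0, packed1, packed2, packed3 only 1 to 1 are there at a start; the rules pass over those that are not, and their reading is None.
Of relay_box, dial_box, display_box only 2 to 3 are there at a start; the rules pass over those that are not, and their reading is None.
At some moment in a run one of relay_box, dial_box, display_box may be knocked a few centimetres aside while the robot is not near it.
Once in a run the grip may slacken for a moment while it holds something.
It also fails if it takes over 208 s, if anything falls off the work surface, if the arm or the gripper's body presses on something with over 40 N, if the wrist force passes 120 N, or if a joint passes its speed limit or range.

## Working session

There is one attempt and no reset: what is moved stays moved. The work goes in short steps, Python scripts to look and compute and a tool call to move; the robot and the scene stay as the last step left them, time stands still between calls to the robot, and variables do not carry over. Pictures are saved under pics/ and viewed, and the job is handed in when it is done.

Besides the shell and the picture viewer there is one more tool, called after "Request:" in YAML: its name, and indented under it one key for each argument. carry_out: Moves the arm, as the interface text tells. Its arguments: {"type":"object","properties":{"dp":{"type":"array"},"yaw":{"type":"array"},"hand":{"type":"number"},"force":{"type":"number"}},"required":["dp","yaw"]}

```bash
mkdir -p pics; ls; cat > h.py <<'E'
from plant import *
import numpy as np, cv2
def snap(name,fn,crop=None,scale=1.5):
    d=read_camera(name); im=d["image"][:,:,::-1]
    if crop: c0,r0,c1,r1=crop; im=im[r0:r1,c0:c1]
    im=cv2.resize(im,None,fx=scale,fy=scale,interpolation=cv2.INTER_CUBIC)
    cv2.imwrite("pics/"+fn,im); return d
def px2w(d,px,z=None):
    K=d["mtx"];T=d["cam_to_world"]
    r=np.array([(px[0]-K[0,2])/K[0,0],(px[1]-K[1,2])/K[1,1],1.])
    if z is None:
        c,rr=int(round(px[0])),int(round(px[1])); 
        w=d["z_map"][max(rr-1,0):rr+2,max(c-1,0):c+2]; w=w[w>0]
        s=np.median(w)
    else:
        dw=T[:3,:3]@r; s=(z-T[2,3])/dw[2]
    return (T@np.append(r*s,1))[:3]
def w2px(d,p):
    T=d["cam_to_world"];K=d["mtx"]
    c=T[:3,:3].T@(np.array(p)-T[:3,3]); return (K@(c/c[2]))[:2]
E
python3 - <<'E'
from h import *
np.set_printoptions(precision=4,suppress=True)
s=state();print(s)
for c in("top","side"):
    d=snap(c,c+"0.png"); print(c,d["cam_to_world"])
    for q in["case","bay0","relay_box_mid","dial_box_mid","display_box_mid","packed0_mid","packed1_mid","packed2_mid","packed3_mid","grip_left","keeper_seat","lever_pivot","loop_bar","mouse","tape_roll","screwdriver"]:
        m=mark_of(c,q)[:2]
        for k in m: print(c,q,round(k["score"],2),np.round(k["pixel"],1),px2w(d,k["pixel"]))
E
```

```text
pics
{'clock': 0.0, 'q': array([ 57.8528,  21.8407,  74.3842,  -0.0016,  83.8582, -12.3369]), 'qd': array([ 0.001 ,  0.0977,  0.1698, -0.0647, -0.0286,  0.0195]), 'joint_efforts': array([ -0.0007, -44.8465, -23.1273,  -0.0002,   0.0048,  -0.    ]), 'position': array([0.1863, 0.5172, 0.2307]), 'orientation': array([[ 0.3389,  0.9408, -0.0007],
       [ 0.9408, -0.3389, -0.0012],
       [-0.0014, -0.0003, -1.    ]]), 'wrist_force': array([-0.0812, -0.7573,  0.3883]), 'wrist_torque': array([-0.0328, -0.0552, -0.0224]), 'width': 0.08501491422668905}
top [[ 0.0058 -0.9863  0.1648  0.3725]
 [-1.     -0.0052  0.004  -0.0672]
 [-0.0031 -0.1648 -0.9863  1.1388]
 [ 0.      0.      0.      1.    ]]
top case 0.77 [285.8 196.9] [ 0.5511 -0.1681  0.0588]
top bay0 0.63 [323.2 174.6] [ 0.61   -0.2709  0.0893]
top relay_box_mid 0.83 [166.8 180.1] [0.6014 0.1779 0.0446]
top dial_box_mid 0.77 [164.7 228.1] [0.4611 0.1783 0.0436]
top dial_box_mid 0.24 [247.9 181.6] [ 0.5891 -0.0596  0.0881]
top display_box_mid 0.67 [103.4 234.9] [0.4406 0.3525 0.0446]
top grip_left 0.95 [248.5 179.6] [ 0.5944 -0.0613  0
[... 1037 characters left out ...]
mid 0.44 [257.8 212. ] [ 0.5272 -0.185   0.0819]
side display_box_mid 0.57 [199.4 131.1] [0.437  0.339  0.0386]
side packed1_mid 0.67 [285.1 206.3] [ 0.6005 -0.1758  0.0806]
side grip_left 0.58 [271.5 182.4] [ 0.588 -0.078  0.09 ]
side keeper_seat 0.63 [286.1 207.7] [ 0.6048 -0.1705  0.0712]
side lever_pivot 0.74 [255.  208.5] [ 0.5246 -0.1627  0.0764]
side lever_pivot 0.37 [210.6 159.9] [0.4499 0.1498 0.0394]
side loop_bar 0.61 [232.4 190.1] [ 0.4658 -0.1816  0.1574]
side loop_bar 0.15 [214.7 159.6] [0.4635 0.1585 0.0331]
side mouse 0.64 [261.  132.3] [0.6498 0.337  0.0084]
side tape_roll 0.64 [242.6 137.6] [0.5757 0.2879 0.0243]
side screwdriver 0.88 [258.  336.8] [ 0.4568 -0.514   0.0277]
```

View pics/top0.png

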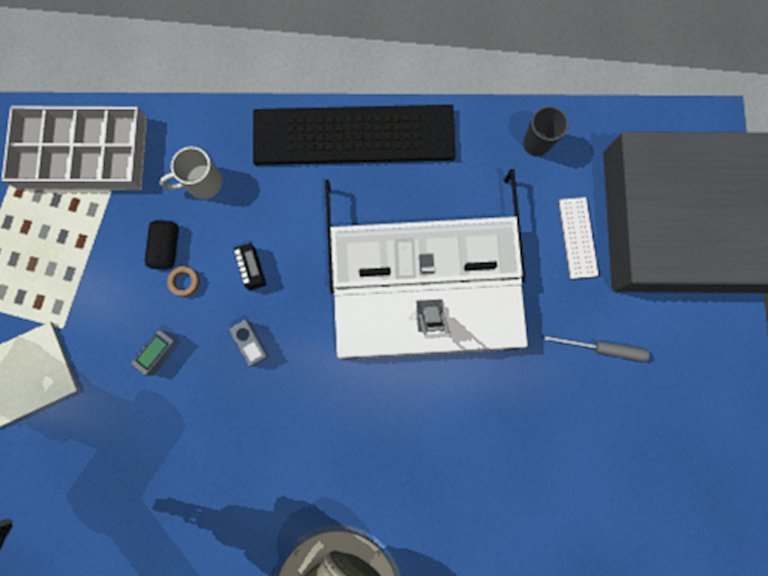

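View pics/side0.png

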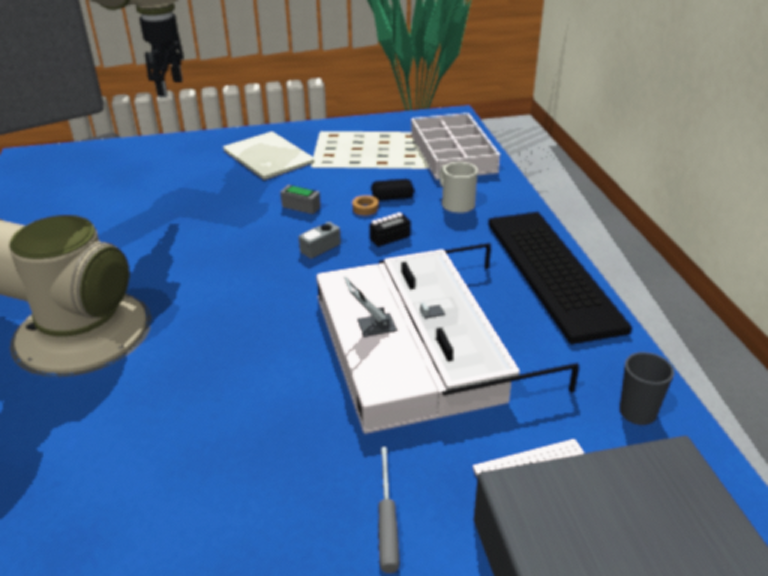

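The top view shows the case around (430,290) in the 1.5x picture with the lid nearly shut, and an aluminium-topped module under it at (405,257), which puts it in bay 2. The three loose modules are at (248,265), (248,342) and (153,352). The lever leans toward the robot. Next I'll fit exact poses.

```bash
cat >> h.py <<'E'
np.set_printoptions(precision=4,suppress=True)
def cloud(d):
    K=d["mtx"];T=d["cam_to_world"];Z=d["z_map"]
    v,u=np.mgrid[0:Z.shape[0],0:Z.shape[1]]
    P=np.stack([(u-K[0,2])/K[0,0]*Z,(v-K[1,2])/K[1,1]*Z,Z],-1)@T[:3,:3].T+T[:3,3]
    P[Z<=0]=np.nan
    return P
def toprect(P,cx,cy,r,z0,z1):
    m=(np.hypot(P[...,0]-cx,P[...,1]-cy)<r)&(P[...,2]>z0)&(P[...,2]<z1)
    q=P[m]; 
    (c,sz,a)=cv2.minAreaRect(q[:,:2].astype(np.float32)*1000)
    if sz[0]<sz[1]: sz=sz[::-1]; a+=90
    return len(q),np.array(c)/1000,np.array(sz),(a+90)%180-90,np.median(q[:,2])
E
python3 - <<'E'
from h import *
d=snap("top","t1.png",(200,130,370,250),4.5)
P=cloud(d)
print("mods")
for n,c in dict(relay=(.60,.178),dial=(.461,.178),disp=(.4406,.3525)).items():
    print(n,toprect(P,*c,.07,.033,.055))
print("case",toprect(P,.56,-.17,.24,.045,.07))
print("deck",toprect(P,.56,-.17,.24,.045,.0605))
for nm,c in (("gl",(.594,-.061)),("gr",(.6,-.277))): print(nm,toprect(P,*c,.045,.078,.1))
# lever region
m=(abs(P[...,0]-.5)<.13)&(abs(P[...,1]+.17)<.05)&(P[...,2]>.075)
for p in P[m][::6]: print(p)
E
```

```text
mods
relay (373, array([0.6126, 0.1829]), array([84.7637, 38.0913]), 18.910310745239258, np.float64(0.04307192016054051))
dial (397, array([0.4607, 0.1777]), array([84.1362, 38.713 ]), 30.549665451049805, np.float64(0.04282910207608448))
disp (412, array([0.4413, 0.3582]), array([84.3613, 39.8876]), -37.41409683227539, np.float64(0.043266399477978945))
case (10406, array([ 0.5803, -0.1665]), array([376.2952, 277.6536]), -86.21106100082397, np.float64(0.06093699164701538))
deck (4897, array([ 0.5803, -0.1665]), array([376.2952, 277.6536]), -86.21106100082397, np.float64(0.05797814176757954))
gl (101, array([ 0.5914, -0.0655]), array([56.4059, 12.712 ]), -87.47111129760742, np.float64(0.08962902686187069))
gr (102, array([ 0.6035, -0.2635]), array([58.5789, 12.3492]), -88.13094115257263, np.float64(0.08937836294842039))
[ 0.6019 -0.1673  0.0795]
[ 0.5983 -0.1585  0.0826]
[ 0.5987 -0.1756  0.0811]
[ 0.5945 -0.1693  0.0871]
[ 0.5937 -0.1618  0.0767]
[ 0.5301 -0.1831  0.0816]
[ 0.5242 -0.1523  0.0826]
[ 0.5246 -0.1804  0.0802]
[ 0.5213 -0.1606  0.083 ]
[ 0.5215 -0.1774  0.0824]
[ 0.5183 -
[... 407 characters left out ...]
 0.4984 -0.1796  0.1111]
[ 0.4952 -0.1496  0.1131]
[ 0.4948 -0.1681  0.1176]
[ 0.4952 -0.1844  0.1155]
[ 0.4916 -0.1596  0.1217]
[ 0.4909 -0.175   0.128 ]
[ 0.4893 -0.1492  0.118 ]
[ 0.4883 -0.1671  0.1273]
[ 0.4882 -0.1828  0.1289]
[ 0.4858 -0.1513  0.1252]
[ 0.4844 -0.1686  0.1384]
[ 0.4848 -0.1847  0.1352]
[ 0.4823 -0.1611  0.1334]
[ 0.4821 -0.1767  0.1357]
[ 0.4791 -0.1502  0.1379]
[ 0.4797 -0.1691  0.1328]
[ 0.4797 -0.1848  0.1334]
[ 0.4766 -0.1555  0.1364]
[ 0.4734 -0.1498  0.1419]
[ 0.47   -0.1543  0.1502]
[ 0.4669 -0.1563  0.1557]
[ 0.4669 -0.1717  0.1565]
[ 0.4668 -0.1869  0.1579]
[ 0.4644 -0.1563  0.1551]
[ 0.4643 -0.1717  0.1564]
[ 0.4642 -0.1869  0.1584]
[ 0.4617 -0.1588  0.1562]
```

View pics/t1.png

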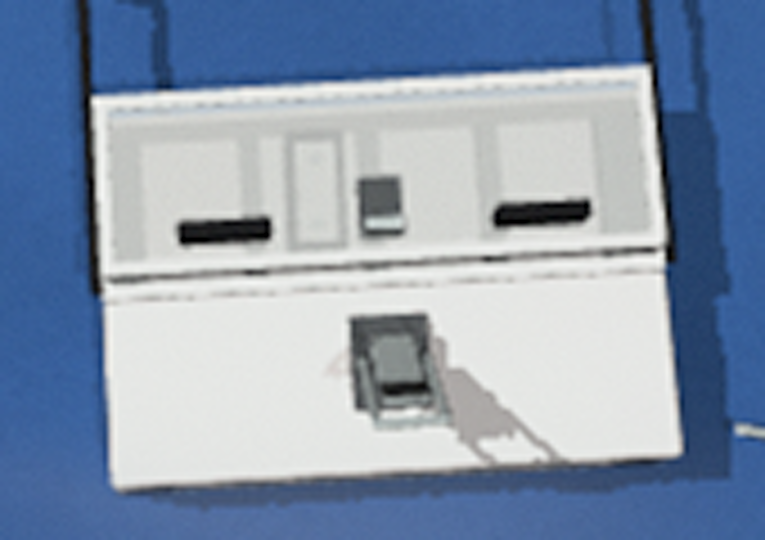

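```bash
python3 - <<'E'
from h import *
d=read_camera("top"); P=cloud(d)
a=np.radians(3.5)
for it in range(3):
    ex=np.array([np.cos(a),np.sin(a)]); ey=np.array([-ex[1],ex[0]])
    q=P[np.isfinite(P[...,0])]
    q=q[(q[:,2]>.053)&(q[:,2]<.0605)]
    U=(q[:,:2]-[.5803,-.1665]); u=U@ex; v=U@ey
    m=(u<-.025)&(u>-.2)&(abs(v)<.2); u=u[m];v=v[m]
    # front edge: min u per v bin
    def edge(s,t,lo,hi,sgn):
        b=np.arange(lo,hi,.008); X=[];Y=[]
        for k in b:
            w=s[(t>=k)&(t<k+.008)]
            if len(w)>3: X.append(k+.004);Y.append(w.min() if sgn<0 else w.max())
        X=np.array(X);Y=np.array(Y)
        f=np.polyfit(X,Y,1);
        for _ in range(3):
            r=abs(Y-np.polyval(f,X)); g=r<2*np.median(r)+1e-4; f=np.polyfit(X[g],Y[g],1)
        return f,len(X)
    F,_=edge(u,v,-.16,.16,-1); L,_=edge(v,u,-.12,-.03,1); R,_=edge(v,u,-.12,-.03,-1)
    print(np.degrees(a),F,L,R,np.median(q[:,2]))
    a=a-F[0]*0.8
y=(L[1]+R[1])/2+ (L[0]+R[0])/2*(-.08)
print("centre est", np.array([.5803,-.1665])+ex*(F[1]+.12)+ey*y, "width",L[1]-R[1])
print(a)
E
```

```text
3.5 [-0.0028 -0.1372] [-0.0123  0.1777] [ 0.0067 -0.1775] 0.057902649385993654
3.629831887185218 [-0.0006 -0.1372] [-0.006   0.1778] [-0.0043 -0.1785] 0.057902649385993654
3.6554374504974434 [-0.0001 -0.1372] [-0.0065  0.1778] [-0.0048 -0.1785] 0.057902649385993654
centre est [ 0.5631 -0.1675] width 0.35632079243439363
0.06388639629582384
```

```bash
cat >> h.py <<'E'
import sys,math
CC=np.array([.563,-.1675]); CA=math.radians(3.65)
EX=np.array([math.cos(CA),math.sin(CA)]); EY=np.array([-EX[1],EX[0]])
def c2w(x,y): return CC+EX*x+EY*y
def w2c(p): u=np.array(p[:2])-CC; return np.array([u@EX,u@EY])
def st():
    s=state(); R=s["orientation"]; h=math.degrees(math.atan2(R[1,0],R[0,0]))
    print("t",round(s["clock"],2),"pos",s["position"],"case",w2c(s["position"]),"head",round(h,1),"tilt",R[:2,2],"w",round(s["width"],4),"F",s["wrist_force"],"q",np.round(s["q"]))
    return s,h
def plan(tgt,head=None,vmax=60,yawrows=None):
    """rows to tgt xyz (m), heading deg; shift uses axes before the turn of row"""
    s,h=st()
    dh=0 if head is None else (head-h+180)%360-180
    d=np.array(tgt)-s["position"]; 
    n=max(1,math.ceil(np.linalg.norm(d)*1000/vmax),math.ceil(abs(dh)/10.5))
    rows=[];yaw=[]
    hh=h
    for i in range(n):
        a=math.radians(hh); tx=np.array([math.cos(a),math.sin(a)]); ty=np.array([tx[1],-tx[0]])
        k=d*1000/n
        rows.append([int(round(k[:2]@tx)),int(round(k[:2]@ty)),int(round(-k[2]))]); y=round(-math.radians(dh)/n,3); yaw.append(y)
        hh-=math.degrees(y)
    for i in range(0,n,5): print(rows[i:i+5],yaw[i:i+5])
E
python3 - <<'E'
from h import *
g=[(.5914),-.0655]
print(w2c(g),w2c([.6035,-.2635]))
plan([*g,.17],3.65,60)
E
```

```text
[0.0348 0.1   ] [ 0.0343 -0.0984]
t 1.8 pos [0.1864 0.5174 0.2313] case [-0.3322  0.7075] head 70.2 tilt [-0. -0.] w 0.0856 F [ 0.2008 -0.2229 -0.2265] q [ 58.  22.  74.   0.  84. -12.]
[[-34, 48, 5], [-29, 51, 5], [-24, 54, 5], [-19, 56, 5], [-13, 58, 5]] [0.097, 0.097, 0.097, 0.097, 0.097]
[[-8, 59, 5], [-2, 59, 5], [4, 59, 5], [9, 58, 5], [15, 57, 5]] [0.097, 0.097, 0.097, 0.097, 0.097]
[[20, 56, 5], [26, 53, 5]] [0.097, 0.097]
```

Request:
carry_out:
  dp:
    - [-34,48,5]
    - [-29,51,5]
    - [-24,54,5]
    - [-19,56,5]
    - [-13,58,5]
  yaw: [0.097,0.097,0.097,0.097,0.097]
  hand: -0.2

```text
clock: 2.42
position: [0.3566, 0.2741, 0.2064]
orientation: [[0.741, 0.672, 0.001], [0.672, -0.741, 0.0], [0.001, 0.0, -1.0]]
wrist_force: [0.0, 0.9, 0.2]
width: 0.0339
```

Request:
carry_out:
  dp:
    - [-8,59,5]
    - [-2,59,5]
    - [4,59,5]
    - [9,58,5]
    - [15,57,5]
  yaw: [0.097,0.097,0.097,0.097,0.097]

```text
clock: 3.05
position: [0.5255, 0.0315, 0.1813]
orientation: [[0.969, 0.249, 0.001], [0.249, -0.969, 0.0], [0.001, 0.0, -1.0]]
wrist_force: [0.9, 0.7, -0.7]
width: 0.0344
```

Request:
carry_out:
  dp:
    - [20,56,5]
    - [26,53,5]
    - [0,0,0]
  yaw: [0.097,0.097,0]

```text
clock: 3.42
position: [0.5933, -0.0675, 0.1701]
orientation: [[0.998, 0.056, -0.001], [0.056, -0.998, -0.0], [-0.001, 0.0, -1.0]]
wrist_force: [-0.5, -0.3, 0.5]
width: 0.0344
```

```bash
python3 - <<'E'
from h import *
plan([.5914,-.0655,.070],3.65,40)
E
```

```text
t 3.42 pos [ 0.5933 -0.0675  0.1701] case [0.0366 0.0979] head 3.2 tilt [-0.0006 -0.0002] w 0.0344 F [-0.5116 -0.3108  0.4881] q [-18.  29.  72.  -0.  78. -21.]
[[-1, -1, 33], [-1, -1, 33], [-1, -1, 33]] [-0.003, -0.003, -0.003]
```

Request:
carry_out:
  dp:
    - [-2,-2,33]
    - [0,0,33]
    - [0,0,20]
    - [0,0,12]
    - [0,0,0]
  yaw: [-0.008,0,0,0,0]

```text
clock: 4.05
position: [0.5896, -0.0618, 0.0731]
orientation: [[0.998, 0.069, -0.001], [0.069, -0.998, 0.0], [-0.001, -0.0, -1.0]]
wrist_force: [-0.1, -0.2, 0.3]
width: 0.0344
```

Request:
carry_out:
  dp:
    - [0,0,0]
    - [0,0,0]
    - [0,0,0]
  yaw: [0,0,0]
  hand: -1
  force: 40

```text
clock: 4.42
position: [0.5906, -0.0622, 0.0745]
orientation: [[0.998, 0.069, 0.002], [0.069, -0.998, -0.0], [0.002, 0.0, -1.0]]
wrist_force: [0.8, 2.5, 6.4]
width: 0.0107
```

Request:
carry_out:
  dp:
    - [10,0,-2]
    - [22,0,0]
    - [25,0,0]
    - [25,0,0]
    - [10,0,0]
  yaw: [0,0,0,0,0]

```text
clock: 5.05
position: [0.6823, -0.0563, 0.0746]
orientation: [[0.998, 0.069, -0.001], [0.069, -0.998, -0.001], [-0.001, 0.001, -1.0]]
wrist_force: [-2.7, -3.9, -2.0]
width: 0.0105
```

Request:
carry_out:
  dp:
    - [4,0,0]
    - [4,0,0]
    - [3,0,0]
    - [0,0,0]
  yaw: [0,0,0,0]

```text
clock: 5.55
position: [0.6921, -0.0557, 0.0746]
orientation: [[0.998, 0.068, -0.001], [0.068, -0.998, -0.0], [-0.001, 0.0, -1.0]]
wrist_force: [-0.2, -4.9, -7.8]
width: 0.011
```

```bash
python3 - <<'E'
from h import *
st(); d=snap("top","t2.png",(200,110,370,250),4.5)
E
```

```text
t 5.55 pos [ 0.6921 -0.0557  0.0746] case [0.136  0.1034] head 3.9 tilt [-0.0012 -0.0005] w 0.011 F [-0.1738 -4.9426 -7.7524] q [-14.  44.  61.  -0.  76. -18.]
```

View pics/t2.png

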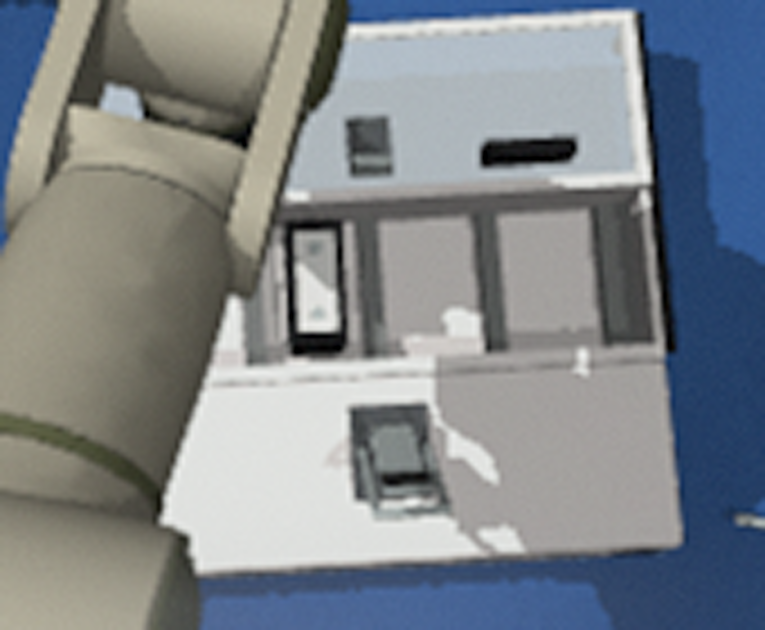

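The lid is open at case x = 136 mm, and bays 0, 1 and 3 are empty. I'll release the grip and go to the relay box.

Request:
carry_out:
  dp:
    - [0,0,0]
    - [0,0,0]
    - [0,0,-20]
    - [0,0,-50]
    - [0,0,-30]
  yaw: [0,0,0,0,0]
  hand: -0.2

```text
clock: 6.22
position: [0.6932, -0.0548, 0.1787]
orientation: [[0.998, 0.07, 0.004], [0.07, -0.998, -0.0], [0.004, 0.001, -1.0]]
wrist_force: [-0.5, 0.5, -0.1]
width: 0.0344
```

```bash
python3 - <<'E'
from h import *
d=snap("top","t3.png",(60,110,370,250),2.4); P=cloud(d)
for n,c in dict(relay=(.6126,.183),dial=(.461,.178),disp=(.4406,.3525)).items():
    print(n,toprect(P,*c,.07,.033,.055))
print(toprect(P,.70,-.257,.06,.08,.1))
plan([.6126,.183,.12],-71.1)
E
```

```text
relay (376, array([0.6126, 0.1833]), array([85.4397, 39.2347]), 18.378814697265625, np.float64(0.04332562575071586))
dial (166, array([0.4775, 0.1882]), array([42.6796, 37.6486]), 28.795866012573242, np.float64(0.0433820499681441))
disp (0, array([0., 0.]), array([0., 0.]), 0.0, np.float64(nan))
(99, array([ 0.7028, -0.2579]), array([58.9261, 12.6296]), -88.13227021694183, np.float64(0.08917010015264615))
t 6.28 pos [ 0.6942 -0.055   0.1826] case [0.1381 0.1039] head 4.0 tilt [ 0.0096 -0.0019] w 0.0341 F [0.8932 0.0371 3.0579] q [-14.  39.  53.   0.  88. -18.]
[[-8, -30, 8], [-13, -29, 8], [-17, -26, 8], [-21, -23, 8], [-25, -19, 8]] [0.164, 0.164, 0.164, 0.164, 0.164]
[[-28, -15, 8], [-30, -10, 8], [-31, -5, 8]] [0.164, 0.164, 0.164]
  return _methods._mean(a, axis=axis, dtype=dtype,
  ret = ret.dtype.type(ret / rcount)
```

View pics/t3.png

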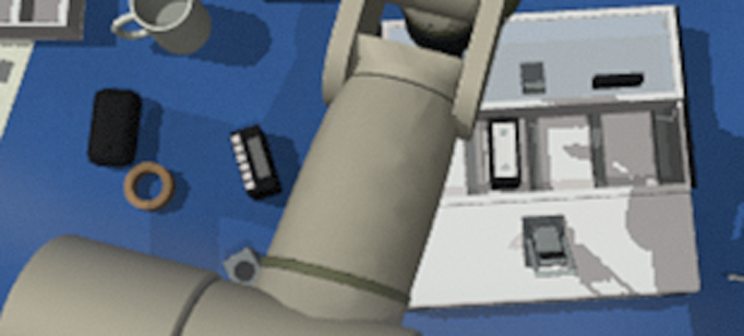

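Request:
carry_out:
  dp:
    - [-8,-30,8]
    - [-13,-29,8]
    - [-17,-26,8]
    - [-21,-23,8]
    - [-25,-19,8]
  yaw: [0.164,0.164,0.164,0.164,0.164]
  hand: 0.5

```text
clock: 6.9
position: [0.6422, 0.0945, 0.1355]
orientation: [[0.728, -0.686, 0.001], [-0.686, -0.728, 0.0], [0.0, -0.001, -1.0]]
wrist_force: [0.1, -0.6, 0.1]
width: 0.0641
```

Request:
carry_out:
  dp:
    - [-28,-15,8]
    - [-30,-10,8]
    - [-31,-5,8]
    - [0,0,0]
  yaw: [0.164,0.164,0.164,0]

```text
clock: 7.4
position: [0.6107, 0.1848, 0.1112]
orientation: [[0.325, -0.946, -0.001], [-0.946, -0.325, 0.001], [-0.001, 0.0, -1.0]]
wrist_force: [0.2, -0.4, -0.5]
width: 0.0642
```

```bash
python3 - <<'E'
from h import *
plan([.6126,.183,.020],-71.4,40)
E
```

```text
t 7.4 pos [0.6107 0.1848 0.1112] case [0.0701 0.3486] head -71.1 tilt [-0.0007  0.0005] w 0.0642 F [ 0.2353 -0.4092 -0.4903] q [ 6. 36. 70.  0. 74. 77.]
[[1, 0, 30], [1, 0, 30], [1, 0, 30]] [0.002, 0.002, 0.002]
```

Request:
carry_out:
  dp:
    - [2,1,30]
    - [0,0,35]
    - [0,0,26]
    - [0,0,0]
    - [0,0,0]
  yaw: [0,0,0,0,0]

```text
clock: 8.02
position: [0.6124, 0.1802, 0.0218]
orientation: [[0.322, -0.947, 0.002], [-0.947, -0.323, 0.0], [0.001, -0.002, -1.0]]
wrist_force: [-0.2, -0.4, 0.4]
width: 0.064
```

Request:
carry_out:
  dp:
    - [0,0,0]
    - [0,0,0]
    - [0,0,0]
    - [0,0,0]
  yaw: [0,0,0,0]
  hand: -1
  force: 50

```text
clock: 8.52
position: [0.6122, 0.1806, 0.0218]
orientation: [[0.322, -0.947, 0.003], [-0.947, -0.322, 0.0], [0.001, -0.002, -1.0]]
wrist_force: [-1.0, 0.5, 6.5]
width: 0.0372
```

Request:
carry_out:
  dp:
    - [0,0,-30]
    - [0,0,-40]
    - [0,0,-40]
    - [0,0,-20]
    - [0,0,0]
  yaw: [0,0,0,0,0]

```text
clock: 9.15
position: [0.612, 0.1806, 0.1519]
orientation: [[0.322, -0.947, 0.003], [-0.947, -0.322, 0.0], [0.001, -0.003, -1.0]]
wrist_force: [-0.5, 0.2, -1.1]
width: 0.0368
```

```bash
python3 - <<'E'
from h import *
print(c2w(.062,.114),c2w(.062,-.04),c2w(.062,-.114))
plan([*c2w(.062,.114),.14],-86.35,50)
snap("side","s4.png",(180,80,360,260),3.3)
E
```

```text
[ 0.6176 -0.0498] [ 0.6274 -0.2035] [ 0.6321 -0.2773]
t 9.15 pos [0.612  0.1806 0.1519] case [0.071  0.3443] head -71.2 tilt [0.0033 0.0003] w 0.0368 F [-0.5191  0.2201 -1.0563] q [ 6. 34. 67.  0. 79. 77.]
[[44, 14, 2], [45, 11, 2], [45, 9, 2], [46, 7, 2], [46, 4, 2]] [0.053, 0.053, 0.053, 0.053, 0.053]
```

View pics/s4.png

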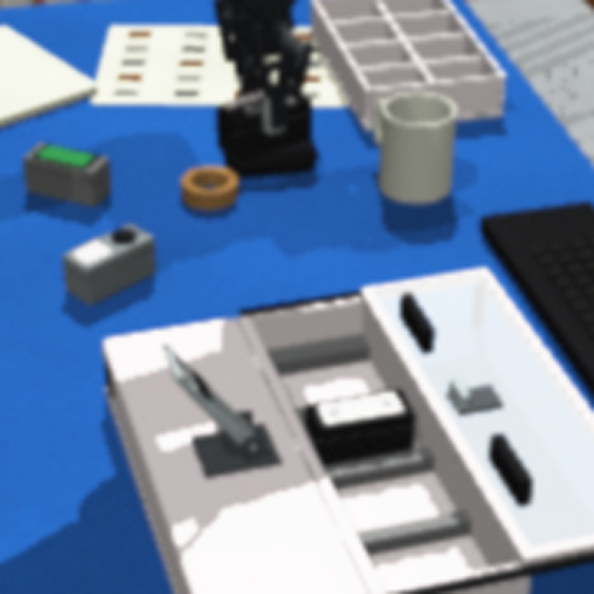

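```bash
python3 - <<'E'
from h import *
d=read_camera("top"); P=cloud(d)
for y in np.arange(-.186,-.06,.004):
    p=P[w2px(d,[*c2w(.062,y),.02]).round().astype(int)[1],w2px(d,[*c2w(.062,y),.02]).round().astype(int)[0]]
    print(round(y,3),w2c(p),p[2])
d2=read_camera("side"); P=cloud(d2); q=P[np.isfinite(P[...,0])]
u=(q[:,:2]-CC); cx=u@EX; cy=u@EY
for y in np.arange(.09,.19,.006):
    m=(abs(cx-.062)<.03)&(abs(cy-y)<.003)&(q[:,2]<.09); print(round(y,3),m.sum(),np.percentile(q[m,2],[10,50,90]) if m.sum() else '')
E
```

```text
-0.186 [ 0.0551 -0.178 ] 0.05282231103836721
-0.182 [ 0.0582 -0.1754] 0.040528240689797546
-0.178 [ 0.0596 -0.1739] 0.03491856500910151
-0.174 [ 0.0622 -0.1739] 0.023702210489074726
-0.17 [ 0.0637 -0.1692] 0.018591558321334523
-0.166 [ 0.0602 -0.1652] 0.021486219121157557
-0.162 [ 0.0609 -0.1628] 0.019150095638333253
-0.158 [ 0.0605 -0.156 ] 0.022287468570910463
-0.154 [ 0.0612 -0.1536] 0.019900519481552248
-0.15 [ 0.0636 -0.153 ] 0.009622388450777564
-0.146 [nan nan] nan
-0.142 [ 0.0645 -0.1444] 0.008022864406359798
-0.138 [ 0.066  -0.1427] 0.001989088633916669
-0.134 [ 0.0658 -0.136 ] 0.004715123415275357
-0.13 [ 0.066  -0.1331] 0.0043984627131679055
-0.126 [ 0.0654 -0.1293] 0.007874714043121678
-0.122 [ 0.0664 -0.1238] 0.005083180808956422
-0.118 [ 0.0657 -0.1199] 0.009283422919003748
-0.114 [ 0.0673 -0.1183] 0.0025194394257599395
-0.11 [ 0.0636 -0.111 ] 0.0069840756314478725
-0.106 [ 0.0647 -0.1088] 0.0028182881815086436
-0.102 [ 0.0643 -0.1053] 0.005354634548363935
-0.098 [ 0.0649 -0.0995] 0.004133078202776419
-0.094 [ 0.064  -0.0955] 0.009348295332502143
-0.09 [ 0.0645 -0.0928] 0.007855060111544576
-0.086 [ 0.0616 -0.0841] 0.02244288771939451
-0.082 [ 0.0618 -0.0812] 0.02231416368447947
-0.078 [ 0.0626 -0.0786] 0.019684661506740753
-0.074 [ 0.0631 -0.0728] 0.019134629761052624
-0.07 [ 0.0662 -0.072 ] 0.005581123860626924
-0.066 [ 0.0662 -0.0688] 0.006649851733874224
-0.062 [ 0.0671 -0.0631] 0.004067038979788329
0.09 0 
0.096 0 
0.102 0 
0.108 13 [0.0057 0.0069 0.0085]
0.114 38 [0.005  0.007  0.0096]
0.12 20 [0.0056 0.0071 0.009 ]
0.126 25 [0.0043 0.0068 0.0095]
0.132 25 [0.0053 0.0076 0.009 ]
0.138 28 [0.005  0.0069 0.0094]
0.144 23 [0.005  0.0072 0.0085]
0.15 63 [0.006  0.0122 0.0225]
0.156 69 [0.0056 0.0175 0.023 ]
0.162 23 [0.019  0.0222 0.0238]
0.168 42 [0.0207 0.0238 0.0505]
0.174 176 [0.0234 0.0401 0.0566]
0.18 65 [0.0255 0.0554 0.0618]
0.186 14 [0.0582 0.0608 0.0617]
```

Request:
carry_out:
  dp:
    - [44,14,2]
    - [45,11,2]
    - [45,9,2]
    - [45,7,2]
    - [43,4,2]
  yaw: [0.053,0.053,0.053,0.053,0.053]

```text
clock: 9.93
position: [0.6162, -0.048, 0.1389]
orientation: [[0.061, -0.998, -0.002], [-0.998, -0.061, 0.001], [-0.001, 0.002, -1.0]]
wrist_force: [0.1, -0.1, -1.1]
width: 0.0372
```

Request:
carry_out:
  dp:
    - [0,0,0]
    - [0,0,0]
  yaw: [0,0]

```text
clock: 10.18
position: [0.6165, -0.0459, 0.1395]
orientation: [[0.063, -0.998, -0.002], [-0.998, -0.063, 0.001], [-0.001, 0.002, -1.0]]
wrist_force: [0.1, 0.1, -0.2]
width: 0.0369
```

```bash
python3 - <<'E'
from h import *
plan([*c2w(.062,.118),.029],-86.35,40)
E
```

```text
t 10.18 pos [ 0.6165 -0.0459  0.1395] case [0.0611 0.1179] head -86.4 tilt [-0.0016  0.0008] w 0.0369 F [ 0.1171  0.1366 -0.2499] q [-15.  33.  71.   0.  76.  71.]
[[0, 0, 37], [0, 0, 37], [0, 0, 37]] [-0.0, -0.0, -0.0]
```

Request:
carry_out:
  dp:
    - [0,0,35]
    - [0,0,35]
    - [0,0,25]
    - [0,0,16]
    - [0,0,0]
  yaw: [0,0,0,0,0]

```text
clock: 10.8
position: [0.6166, -0.0456, 0.0287]
orientation: [[0.064, -0.998, -0.001], [-0.998, -0.064, 0.0], [-0.0, 0.001, -1.0]]
wrist_force: [0.6, 0.4, -0.1]
width: 0.037
```

Request:
carry_out:
  dp:
    - [0,0,0]
    - [0,0,0]
    - [0,0,0]
  yaw: [0,0,0]
  hand: 0.3

```text
clock: 11.18
position: [0.617, -0.0466, 0.0298]
orientation: [[0.063, -0.998, 0.001], [-0.998, -0.063, -0.0], [0.0, -0.001, -1.0]]
wrist_force: [-0.3, -0.4, -0.1]
width: 0.0553
```

Request:
carry_out:
  dp:
    - [0,0,-30]
    - [0,0,-50]
    - [0,0,-40]
    - [-40,0,0]
    - [-60,0,0]
  yaw: [0,0,0,0,0]

```text
clock: 11.8
position: [0.6108, 0.0531, 0.1501]
orientation: [[0.06, -0.998, 0.002], [-0.998, -0.06, -0.0], [0.0, -0.002, -1.0]]
wrist_force: [0.7, 0.2, -0.0]
width: 0.0553
```

Request:
carry_out:
  dp:
    - [-60,0,0]
    - [-60,0,0]
    - [0,0,0]
  yaw: [0,0,0]

```text
clock: 12.18
position: [0.6021, 0.1769, 0.1495]
orientation: [[0.068, -0.998, 0.0], [-0.998, -0.068, 0.001], [-0.001, -0.0, -1.0]]
wrist_force: [0.3, -0.4, 0.2]
width: 0.0557
```

```bash
python3 - <<'E'
from h import *
d=snap("top","t5.png",(60,110,370,250),2.4); P=cloud(d)
b=c2w(.062,.12)
r=toprect(P,*b,.06,.04,.056); print(r, w2c(r[1]))
for n,c in dict(dial=(.461,.178),disp=(.4406,.3525)).items():
    try: print(n,toprect(P,*c,.07,.033,.055))
    except Exception as e: print(e)
for n in("relay_box_mid","dial_box_mid","display_box_mid"): print(n,mark_of("top",n)[:1])
E
```

```text
(420, array([ 0.6151, -0.0289]), array([111.6041,  84.4928]), 0.2224639505147934, np.float64(0.04778471356802305)) [0.0608 0.135 ]
dial (398, array([0.4607, 0.1777]), array([84.5658, 38.6336]), 30.488431930541992, np.float64(0.04295155811068718))
disp (0, array([0., 0.]), array([0., 0.]), 0.0, np.float64(nan))
relay_box_mid [{'pixel': [240.9, 177.1], 'score': 0.76}]
dial_box_mid [{'pixel': [164.8, 228.1], 'score': 0.9}]
display_box_mid [{'pixel': [286.6, 204.7], 'score': 0.73}]
  return _methods._mean(a, axis=axis, dtype=dtype,
  ret = ret.dtype.type(ret / rcount)
```

View pics/t5.png

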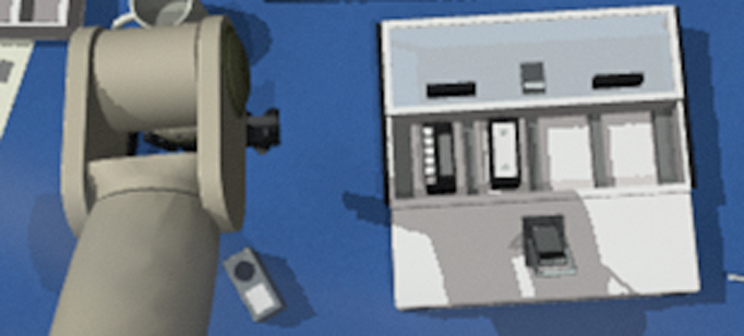

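The relay box lies in bay 3 at (440,157), beside the packed one at (507,153). The dial box is at (255,285) and hasn't moved, so it's next.

```bash
python3 - <<'E'
from h import *
d=read_camera("top");P=cloud(d);r=toprect(P,*c2w(.062,.12),.05,.043,.0505); print(r,w2c(r[1]))
plan([.4607,.1777,.12],-59.5,50)
E
```

```text
(288, array([ 0.6176, -0.045 ]), array([83.9727, 37.6435]), 3.7572290897369385, np.float64(0.04784215324291252)) [0.0623 0.1188]
t 12.43 pos [0.6033 0.1718 0.1494] case [0.0618 0.336 ] head -86.5 tilt [ 0.0001 -0.0002] w 0.0554 F [0.1129 0.375  1.0784] q [ 5. 33. 69. -0. 78. 92.]
[[-5, 47, 10], [-12, 46, 10], [-19, 43, 10]] [-0.157, -0.157, -0.157]
```

Request:
carry_out:
  dp:
    - [-5,47,10]
    - [-12,46,10]
    - [-19,43,10]
    - [0,0,0]
    - [0,0,0]
  yaw: [-0.157,-0.157,-0.157,0,0]
  hand: 0.5

```text
clock: 13.05
position: [0.4626, 0.178, 0.1199]
orientation: [[0.507, -0.862, 0.002], [-0.862, -0.507, 0.0], [0.001, -0.002, -1.0]]
wrist_force: [0.8, -0.8, 1.0]
width: 0.0645
```

```bash
python3 - <<'E'
from h import *
plan([.4607,.1777,.021],-59.5,35)
E
```

```text
t 13.05 pos [0.4626 0.178  0.1199] case [-0.0782  0.3512] head -59.6 tilt [0.002  0.0002] w 0.0645 F [ 0.7516 -0.8321  0.99  ] q [ 7. 23. 93. -0. 64. 67.]
[[0, 1, 33], [0, 1, 33], [0, 1, 33]] [-0.0, -0.0, -0.0]
```

Request:
carry_out:
  dp:
    - [0,2,33]
    - [0,0,36]
    - [0,0,30]
    - [0,0,0]
    - [0,0,0]
  yaw: [0,0,0,0,0]

```text
clock: 13.68
position: [0.461, 0.1775, 0.0213]
orientation: [[0.508, -0.861, 0.002], [-0.861, -0.508, 0.0], [0.001, -0.002, -1.0]]
wrist_force: [-0.2, -0.1, -0.1]
width: 0.0637
```

Request:
carry_out:
  dp:
    - [0,0,0]
    - [0,0,0]
    - [0,0,0]
    - [0,0,0]
  yaw: [0,0,0,0]
  hand: -1
  force: 50

```text
clock: 14.18
position: [0.4604, 0.1777, 0.0216]
orientation: [[0.509, -0.861, 0.003], [-0.861, -0.509, 0.0], [0.001, -0.002, -1.0]]
wrist_force: [-1.1, 0.3, 6.2]
width: 0.0371
```

Request:
carry_out:
  dp:
    - [0,0,-30]
    - [0,0,-40]
    - [0,0,-40]
    - [0,0,-20]
    - [0,0,0]
  yaw: [0,0,0,0,0]

```text
clock: 14.8
position: [0.4601, 0.1777, 0.1519]
orientation: [[0.509, -0.861, 0.004], [-0.861, -0.509, 0.001], [0.001, -0.003, -1.0]]
wrist_force: [0.1, -1.2, -1.3]
width: 0.0366
```

```bash
python3 - <<'E'
from h import *
plan([*c2w(.062,-.04),.15],-86.35,50)
snap("side","s6.png",(150,80,330,260),3.3)
E
```

```text
t 14.8 pos [0.4601 0.1777 0.1519] case [-0.0807  0.3511] head -59.4 tilt [0.0038 0.0005] w 0.0366 F [ 0.0615 -1.2048 -1.2802] q [ 7. 21. 91.  0. 68. 67.]
[[46, 6, 0], [46, 3, 0], [46, 1, 0], [46, -2, 0], [46, -4, 0]] [0.052, 0.052, 0.052, 0.052, 0.052]
[[46, -6, 0], [45, -9, 0], [45, -11, 0], [44, -13, 0]] [0.052, 0.052, 0.052, 0.052]
```

View pics/s6.png

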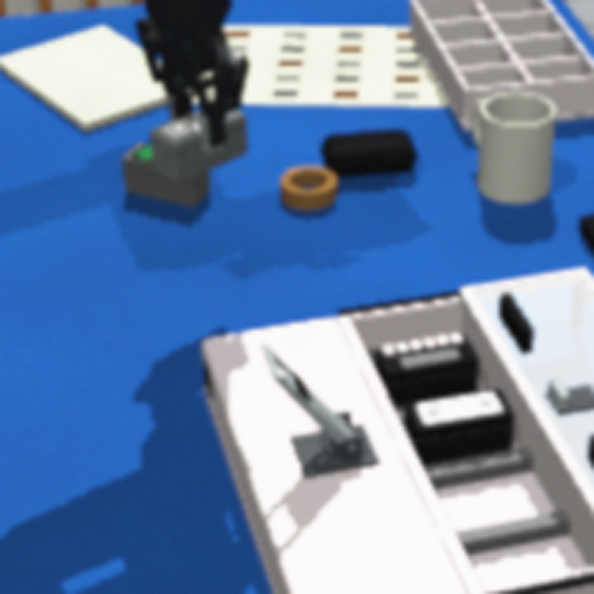

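Request:
carry_out:
  dp:
    - [46,6,0]
    - [46,3,0]
    - [46,1,0]
    - [46,-2,0]
    - [46,-4,0]
  yaw: [0.052,0.052,0.052,0.052,0.052]

```text
clock: 15.48
position: [0.552, -0.0351, 0.1488]
orientation: [[0.269, -0.963, -0.002], [-0.963, -0.269, 0.001], [-0.001, 0.002, -1.0]]
wrist_force: [0.8, -0.2, -1.1]
width: 0.0371
```

Request:
carry_out:
  dp:
    - [46,-6,0]
    - [45,-9,0]
    - [45,-11,0]
    - [44,-13,0]
    - [0,0,0]
  yaw: [0.052,0.052,0.052,0.052,0]

```text
clock: 16.1
position: [0.6254, -0.2058, 0.1477]
orientation: [[0.062, -0.998, -0.002], [-0.998, -0.062, 0.001], [-0.001, 0.002, -1.0]]
wrist_force: [-0.1, 0.5, -1.7]
width: 0.0367
```

```bash
python3 - <<'E'
from h import *
plan([*c2w(.062,-.041),.029],-86.35,40)
E
```

```text
t 16.1 pos [ 0.6254 -0.2058  0.1477] case [ 0.0599 -0.0422] head -86.4 tilt [-0.0024  0.0009] w 0.0367 F [-0.0809  0.4674 -1.6692] q [-28.  36.  63.  -0.  81.  58.]
[[0, -1, 40], [0, -1, 40], [0, -1, 40]] [-0.001, -0.001, -0.001]
```

Request:
carry_out:
  dp:
    - [-1,-2,38]
    - [0,0,38]
    - [0,0,27]
    - [0,0,16]
    - [0,0,0]
  yaw: [0,0,0,0,0]

```text
clock: 16.73
position: [0.6268, -0.2012, 0.0302]
orientation: [[0.066, -0.998, -0.002], [-0.998, -0.066, 0.001], [-0.001, 0.002, -1.0]]
wrist_force: [-0.3, -0.0, -0.4]
width: 0.037
```

Request:
carry_out:
  dp:
    - [0,0,0]
    - [0,0,0]
    - [0,0,0]
  yaw: [0,0,0]
  hand: 0.3

```text
clock: 17.1
position: [0.6277, -0.202, 0.0321]
orientation: [[0.066, -0.998, 0.001], [-0.998, -0.066, -0.001], [0.001, -0.001, -1.0]]
wrist_force: [-0.6, -0.7, -0.4]
width: 0.0557
```

Request:
carry_out:
  dp:
    - [0,0,-30]
    - [0,0,-50]
    - [0,0,-50]
    - [-40,0,0]
    - [-60,0,0]
  yaw: [0,0,0,0,0]

```text
clock: 17.73
position: [0.6209, -0.1022, 0.1621]
orientation: [[0.063, -0.998, 0.002], [-0.998, -0.063, -0.001], [0.001, -0.002, -1.0]]
wrist_force: [-0.1, 0.4, -0.6]
width: 0.0555
```

Request:
carry_out:
  dp:
    - [-60,0,0]
    - [-60,0,0]
    - [-60,0,0]
    - [-60,0,0]
    - [0,0,0]
  yaw: [0,0,0,0,0]

```text
clock: 18.35
position: [0.6042, 0.1413, 0.1618]
orientation: [[0.071, -0.997, 0.001], [-0.997, -0.071, 0.001], [-0.001, -0.001, -1.0]]
wrist_force: [-0.2, 0.0, -0.1]
width: 0.0557
```

```bash
python3 - <<'E'
from h import *
d=snap("top","t7.png",(40,110,350,250),2.4);P=cloud(d);
for y in(-.04,.04,.12):
    r=toprect(P,*c2w(.062,y),.05,.043,.0505); print(r,w2c(r[1]))
r=toprect(P,.4406,.3525,.07,.033,.055);print(r)
plan([*r[1],.14],52.6,50)
E
```

```text
(315, array([ 0.6267, -0.2007]), array([83.7688, 38.448 ]), 3.9100048542022705, np.float64(0.04754496453076218)) [ 0.0614 -0.0372]
(322, array([ 0.6255, -0.125 ]), array([82.1217, 37.9234]), 0.627550482749939, np.float64(0.04765248522135057)) [0.0651 0.0384]
(284, array([ 0.6174, -0.0451]), array([84.5278, 37.7971]), 3.767296075820923, np.float64(0.04750177698825042)) [0.0621 0.1187]
(71, array([0.4312, 0.3762]), array([46.9354, 20.9196]), -34.91408920288086, np.float64(0.04336023288770985))
t 18.4 pos [0.6047 0.1391 0.1617] case [0.0611 0.3034] head -86.0 tilt [ 0.0006 -0.0001] w 0.0556 F [-0.0013 -0.2338 -0.5512] q [ 2. 32. 69. -0. 79. 88.]
[[-18, 11, 2], [-19, 8, 2], [-20, 5, 2], [-21, 1, 2], [-21, -3, 2]] [-0.173, -0.173, -0.173, -0.173, -0.173]
[[-20, -6, 2], [-19, -10, 2], [-17, -13, 2], [-14, -15, 2], [-11, -18, 2]] [-0.173, -0.173, -0.173, -0.173, -0.173]
[[-8, -19, 2], [-5, -20, 2], [-1, -21, 2], [2, -21, 2]] [-0.173, -0.173, -0.173, -0.173]
```

View pics/t7.png

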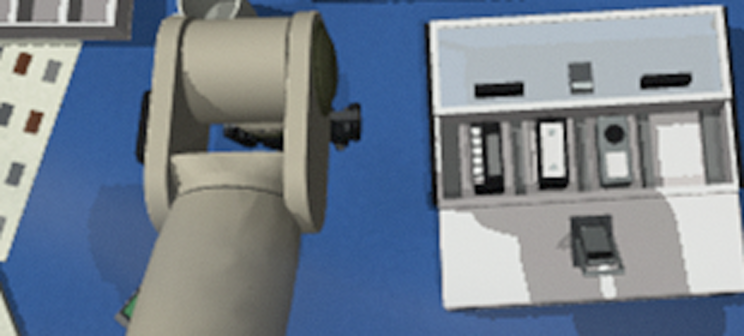

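The dial box is in bay 1 at (615,150). The arm hides the display box from the top camera, so I'll use the side camera for it.

```bash
python3 - <<'E'
from h import *
d=snap("side","s8.png",(150,80,330,260),3.3);P=cloud(d)
print(mark_of("side","display_box_mid")[:2])
q=P[(np.hypot(P[...,0]-.44,P[...,1]-.355)<.08)&(P[...,2]>.012)]
print(len(q),np.percentile(q[:,2],[50,80,95,99]))
print(toprect(P,.4406,.355,.08,.037,.055))
print(toprect(P,.4406,.355,.08,.012,.055))
E
```

```text
[{'pixel': [197.8, 129.6], 'score': 0.82}]
337 [0.0375 0.045  0.0471 0.0486]
(173, array([0.4409, 0.3533]), array([86.1754, 45.5974]), -35.466060638427734, np.float64(0.04413282810774666))
(337, array([0.4409, 0.3541]), array([88.01  , 48.1472]), -38.47758483886719, np.float64(0.037466267421031096))
```

View pics/s8.png

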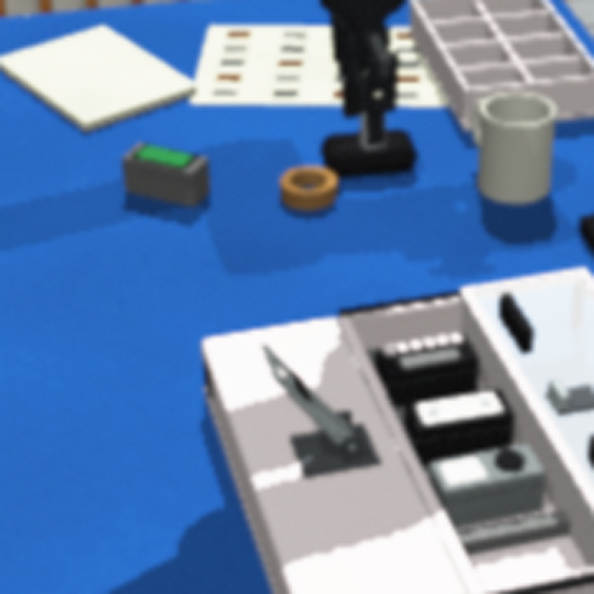

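```bash
python3 - <<'E'
from h import *
plan([.4413,.3575,.13],-127.4,56)
E
```

```text
t 18.5 pos [0.6052 0.1368 0.1615] case [0.0615 0.301 ] head -86.3 tilt [ 0.0003 -0.0003] w 0.0555 F [ 0.3832  0.0139 -1.0274] q [ 2. 32. 69. -0. 79. 88.]
[[-46, 30, 6], [-41, 36, 6], [-36, 42, 6], [-29, 46, 6], [-22, 50, 6]] [0.144, 0.144, 0.144, 0.144, 0.144]
```

Request:
carry_out:
  dp:
    - [-46,30,6]
    - [-41,36,6]
    - [-36,42,6]
    - [-29,46,6]
    - [-22,50,6]
  yaw: [0.144,0.144,0.144,0.144,0.144]
  hand: 0.5

```text
clock: 19.12
position: [0.4408, 0.3565, 0.1314]
orientation: [[-0.614, -0.789, 0.001], [-0.789, 0.614, 0.0], [-0.0, -0.0, -1.0]]
wrist_force: [0.8, 0.1, -0.0]
width: 0.0642
```

Request:
carry_out:
  dp:
    - [0,0,0]
    - [0,0,0]
  yaw: [0,0]

```text
clock: 19.38
position: [0.4419, 0.3555, 0.1315]
orientation: [[-0.609, -0.793, 0.001], [-0.793, 0.609, -0.0], [-0.0, -0.001, -1.0]]
wrist_force: [-0.2, -0.4, -0.4]
width: 0.0639
```

```bash
python3 - <<'E'
from h import *
plan([.4413,.3580,.021],-127.4,37)
d=snap("side","s9.png",(150,60,330,240),3.3);P=cloud(d)
print(toprect(P,.4406,.355,.08,.012,.055))
E
```

```text
t 19.38 pos [0.4419 0.3555 0.1315] case [-0.0875  0.5297] head -127.5 tilt [ 0.0006 -0.0001] w 0.0639 F [-0.1653 -0.431  -0.408 ] q [ 27.  29.  81.  -0.  71. 154.]
[[-1, 1, 37], [-1, 1, 37], [-1, 1, 37]] [-0.001, -0.001, -0.001]
(339, array([0.4408, 0.3556]), array([88.9967, 45.956 ]), -36.6412467956543, np.float64(0.03696216696002985))
```

Request:
carry_out:
  dp:
    - [-2,2,36]
    - [0,0,36]
    - [0,0,37]
    - [0,0,0]
    - [0,0,0]
  yaw: [0,0,0,0,0]

```text
clock: 20.05
position: [0.4419, 0.359, 0.0237]
orientation: [[-0.609, -0.793, 0.002], [-0.793, 0.609, 0.001], [-0.002, -0.001, -1.0]]
wrist_force: [-0.7, 0.1, -0.3]
width: 0.0638
```

Request:
carry_out:
  dp:
    - [0,0,0]
    - [0,0,0]
    - [0,0,0]
    - [0,0,0]
  yaw: [0,0,0,0]
  hand: -1
  force: 50

```text
clock: 20.55
position: [0.4414, 0.3596, 0.0239]
orientation: [[-0.608, -0.794, 0.003], [-0.794, 0.608, 0.001], [-0.003, -0.002, -1.0]]
wrist_force: [-0.4, -1.4, 6.8]
width: 0.0368
```

Request:
carry_out:
  dp:
    - [0,0,-30]
    - [0,0,-40]
    - [0,0,-50]
    - [0,0,-20]
    - [0,0,0]
  yaw: [0,0,0,0,0]

```text
clock: 21.18
position: [0.4409, 0.3596, 0.1639]
orientation: [[-0.608, -0.794, 0.003], [-0.794, 0.608, 0.002], [-0.003, -0.002, -1.0]]
wrist_force: [-0.5, 0.7, -2.0]
width: 0.0371
```

```bash
python3 - <<'E'
from h import *
plan([*c2w(.062,-.118),.16],-86.35,55)
snap("side","s10.png",(150,60,330,240),3.3)
E
```

```text
t 21.18 pos [0.4409 0.3596 0.1639] case [-0.0883  0.5338] head -127.5 tilt [0.0031 0.0016] w 0.0371 F [-0.4806  0.7385 -2.0057] q [ 27.  27.  78.  -0.  75. 155.]
[[30, -42, 0], [32, -40, 0], [35, -38, 0], [37, -36, 0], [39, -34, 0]] [-0.055, -0.055, -0.055, -0.055, -0.055]
[[40, -32, 0], [42, -30, 0], [44, -27, 0], [45, -25, 0], [46, -22, 0]] [-0.055, -0.055, -0.055, -0.055, -0.055]
[[48, -20, 0], [49, -17, 0], [49, -14, 0]] [-0.055, -0.055, -0.055]
```

View pics/s10.png

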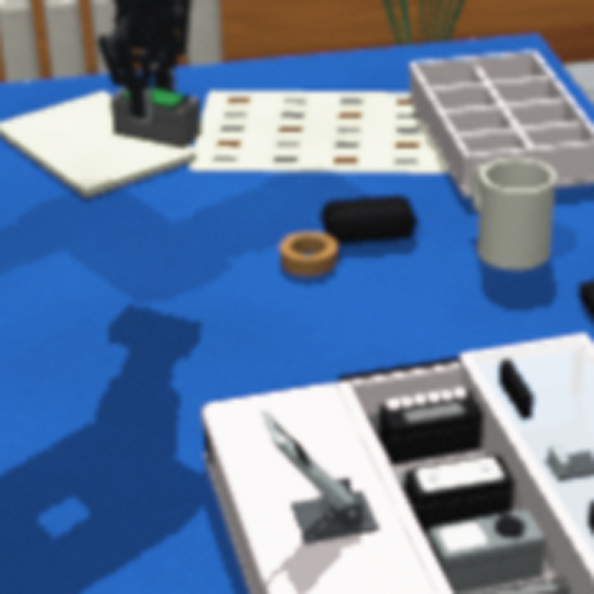

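Request:
carry_out:
  dp:
    - [30,-42,0]
    - [32,-40,0]
    - [35,-38,0]
    - [37,-36,0]
    - [39,-34,0]
  yaw: [-0.055,-0.055,-0.055,-0.055,-0.055]

```text
clock: 21.85
position: [0.5134, 0.1105, 0.1608]
orientation: [[-0.368, -0.93, -0.003], [-0.93, 0.368, 0.0], [0.001, 0.003, -1.0]]
wrist_force: [0.4, -0.1, -2.1]
width: 0.037
```

Request:
carry_out:
  dp:
    - [40,-32,0]
    - [42,-30,0]
    - [44,-27,0]
    - [45,-25,0]
    - [46,-22,0]
  yaw: [-0.055,-0.055,-0.055,-0.055,-0.055]

```text
clock: 22.48
position: [0.5871, -0.1355, 0.1605]
orientation: [[-0.102, -0.995, -0.003], [-0.995, 0.102, 0.001], [-0.001, 0.003, -1.0]]
wrist_force: [1.4, 0.3, -1.1]
width: 0.0369
```

Request:
carry_out:
  dp:
    - [48,-20,0]
    - [49,-17,0]
    - [49,-14,0]
    - [0,0,0]
    - [0,0,0]
  yaw: [-0.055,-0.055,-0.055,0,0]

```text
clock: 23.1
position: [0.6307, -0.2818, 0.1607]
orientation: [[0.06, -0.998, -0.002], [-0.998, -0.06, 0.002], [-0.002, 0.002, -1.0]]
wrist_force: [0.2, -0.7, -1.7]
width: 0.0371
```

```bash
python3 - <<'E'
from h import *
plan([*c2w(.061,-.120),.031],-86.35,40)
E
```

```text
t 23.1 pos [ 0.6307 -0.2818  0.1607] case [ 0.0603 -0.1184] head -86.5 tilt [-0.0024  0.002 ] w 0.0371 F [ 0.1531 -0.7309 -1.7182] q [-34.  39.  55.   0.  86.  53.]
[[0, 0, 32], [0, 0, 32], [0, 0, 32], [0, 0, 32]] [-0.001, -0.001, -0.001, -0.001]
```

Request:
carry_out:
  dp:
    - [1,-1,38]
    - [0,0,38]
    - [0,0,34]
    - [0,0,19]
    - [0,0,0]
  yaw: [0,0,0,0,0]

```text
clock: 23.72
position: [0.6319, -0.2825, 0.0324]
orientation: [[0.062, -0.998, -0.002], [-0.998, -0.062, 0.001], [-0.001, 0.002, -1.0]]
wrist_force: [0.7, -0.1, -1.1]
width: 0.0369
```

Request:
carry_out:
  dp:
    - [0,0,0]
    - [0,0,0]
    - [0,0,0]
  yaw: [0,0,0]
  hand: 0.3

```text
clock: 24.1
position: [0.6325, -0.2837, 0.0344]
orientation: [[0.061, -0.998, 0.001], [-0.998, -0.061, -0.001], [0.001, -0.001, -1.0]]
wrist_force: [-0.6, 0.7, 0.3]
width: 0.0552
```

Request:
carry_out:
  dp:
    - [0,0,-30]
    - [0,0,-50]
    - [0,0,-50]
    - [0,30,-20]
    - [0,60,0]
  yaw: [0,0,0,0,0]

```text
clock: 24.72
position: [0.5428, -0.2893, 0.1852]
orientation: [[0.062, -0.998, 0.004], [-0.998, -0.062, -0.003], [0.004, -0.004, -1.0]]
wrist_force: [0.5, -1.6, 0.0]
width: 0.0557
```

```bash
python3 - <<'E'
from h import *
d=snap("top","t11.png",(180,110,380,250),3.8);P=cloud(d);
for y in(-.12,-.04,.04,.12):
  try:
    r=toprect(P,*c2w(.062,y),.05,.043,.0505); print(r,w2c(r[1]))
  except Exception as e: print(y,e)
st(); print(np.array(c2w(.140,-.1)))
E
```

```text
(173, array([ 0.6398, -0.28  ]), array([66.6822, 36.2233]), 0.8742799162864685, np.float64(0.04775182995674876)) [ 0.0694 -0.1172]
(310, array([ 0.6266, -0.2008]), array([82.3543, 38.3262]), 4.753530025482178, np.float64(0.04758677918025578)) [ 0.0614 -0.0373]
(319, array([ 0.625 , -0.1246]), array([84.314 , 37.9825]), 2.838907480239868, np.float64(0.047442492884168797)) [0.0646 0.0389]
(274, array([ 0.6246, -0.0295]), array([81.4089, 37.966 ]), 3.8472893238067627, np.float64(0.047523516206872896)) [0.0702 0.1338]
t 24.77 pos [ 0.534  -0.2873  0.1826] case [-0.0366 -0.1177] head -86.6 tilt [-0.0069  0.0032] w 0.0553 F [-0.9381 -2.4651 -0.0522] q [-39.  30.  69.  -0.  81.  47.]
[ 0.7091 -0.2584]
```

View pics/t11.png

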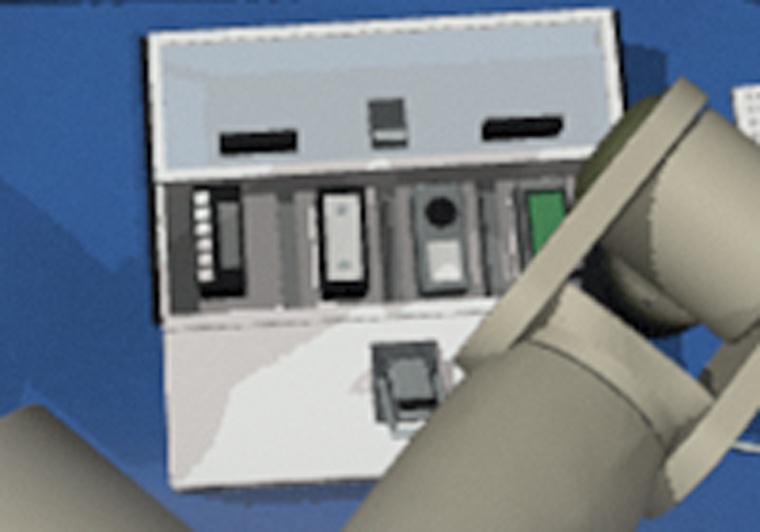

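All four bays are filled. The relay box in bay 3 was knocked aside, to (0.070, 0.134), but it still lies flat inside its bay and the walls keep it within tolerance. Next I'll shut the lid by the left grip.

```bash
python3 - <<'E'
from h import *
plan([*c2w(.136,.1),.16],3.65,50)
E
```

```text
t 24.77 pos [ 0.534  -0.2873  0.1826] case [-0.0366 -0.1177] head -86.6 tilt [-0.0069  0.0032] w 0.0553 F [-0.9381 -2.4651 -0.0522] q [-39.  30.  69.  -0.  81.  47.]
[[-24, -19, 3], [-21, -23, 3], [-16, -26, 3], [-11, -29, 3], [-6, -30, 3]] [-0.175, -0.175, -0.175, -0.175, -0.175]
[[-1, -31, 3], [4, -31, 3], [10, -29, 3], [15, -27, 3]] [-0.175, -0.175, -0.175, -0.175]
```

Request:
carry_out:
  dp:
    - [-24,-19,3]
    - [-21,-23,3]
    - [-16,-26,3]
    - [-11,-29,3]
    - [-6,-30,3]
  yaw: [-0.175,-0.175,-0.175,-0.175,-0.175]
  hand: -0.1

```text
clock: 25.4
position: [0.631, -0.162, 0.1687]
orientation: [[0.808, -0.589, 0.001], [-0.589, -0.808, -0.0], [0.001, -0.0, -1.0]]
wrist_force: [0.2, -0.9, -0.3]
width: 0.0387
```

Request:
carry_out:
  dp:
    - [-1,-31,3]
    - [4,-31,3]
    - [10,-29,3]
    - [15,-27,3]
    - [0,0,0]
  yaw: [-0.175,-0.175,-0.175,-0.175,0]

```text
clock: 26.02
position: [0.7016, -0.0593, 0.156]
orientation: [[0.998, 0.068, -0.0], [0.068, -0.998, 0.0], [-0.0, -0.0, -1.0]]
wrist_force: [-0.2, -0.3, 0.2]
width: 0.0385
```

```bash
python3 - <<'E'
from h import *
plan([*c2w(.136,.1),.073],3.65,30)
d=snap("top","t12.png",(180,110,380,250),3.8);P=cloud(d);
r=toprect(P,*c2w(.062,-.12),.05,.043,.0505); print(r,w2c(r[1]))
E
```

```text
t 26.02 pos [ 0.7016 -0.0593  0.156 ] case [0.1452 0.0992] head 3.9 tilt [-0.0001  0.0002] w 0.0385 F [-0.2142 -0.3289  0.1689] q [-14.  41.  53.   0.  87. -18.]
[[-3, 0, 28], [-3, 0, 28], [-3, 0, 28]] [0.001, 0.001, 0.001]
(310, array([ 0.6321, -0.2823]), array([83.849 , 38.7881]), 4.765408515930176, np.float64(0.04784944486337073)) [ 0.0617 -0.119 ]
```

View pics/t12.png

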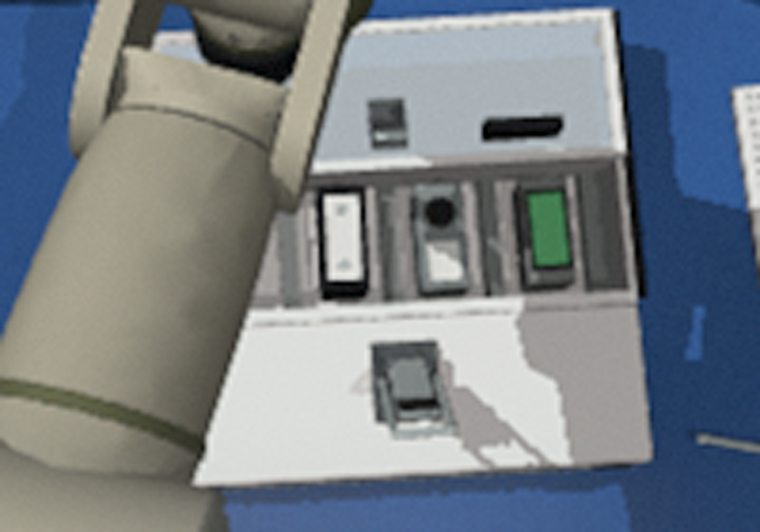

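Display box in bay 0, packed one in bay 2, dial box in bay 1. Lower onto the grip, close, and pull the lid shut.

Request:
carry_out:
  dp:
    - [-9,0,20]
    - [0,0,25]
    - [0,0,22]
    - [0,0,14]
    - [0,0,0]
  yaw: [0,0,0,0,0]

```text
clock: 26.7
position: [0.6916, -0.0622, 0.0748]
orientation: [[0.998, 0.063, -0.001], [0.063, -0.998, 0.0], [-0.001, -0.0, -1.0]]
wrist_force: [-0.2, 0.2, 0.1]
width: 0.0383
```

Request:
carry_out:
  dp:
    - [0,0,0]
    - [0,0,0]
    - [0,0,0]
  yaw: [0,0,0]
  hand: -1
  force: 40

```text
clock: 27.08
position: [0.6926, -0.0619, 0.0766]
orientation: [[0.998, 0.065, 0.002], [0.065, -0.998, -0.001], [0.002, 0.001, -1.0]]
wrist_force: [-0.4, -0.6, 5.6]
width: 0.0107
```

Request:
carry_out:
  dp:
    - [-10,0,0]
    - [-25,0,0]
    - [-30,0,0]
    - [-25,0,0]
    - [-10,0,0]
  yaw: [0,0,0,0,0]

```text
clock: 27.7
position: [0.5922, -0.0683, 0.0766]
orientation: [[0.998, 0.065, 0.003], [0.065, -0.998, -0.001], [0.003, 0.001, -1.0]]
wrist_force: [2.7, 0.4, 6.0]
width: 0.0107
```

Request:
carry_out:
  dp:
    - [-4,0,0]
    - [-4,0,0]
    - [-3,0,0]
    - [-2,0,0]
    - [0,0,0]
  yaw: [0,0,0,0,0]

```text
clock: 28.32
position: [0.5813, -0.069, 0.0766]
orientation: [[0.998, 0.065, 0.006], [0.065, -0.998, -0.001], [0.006, 0.001, -1.0]]
wrist_force: [5.4, 1.7, 4.2]
width: 0.0108
```

```bash
python3 - <<'E'
from h import *
st()
E
```

```text
t 28.32 pos [ 0.5813 -0.069   0.0766] case [0.0245 0.0972] head 3.7 tilt [ 0.0057 -0.0006] w 0.0108 F [5.3682 1.7489 4.1902] q [-18.  34.  81.   0.  64. -22.]
```

Request:
carry_out:
  dp:
    - [-2,0,0]
    - [-1,0,0]
    - [0,0,0]
    - [0,0,0]
  yaw: [0,0,0,0]

```text
clock: 28.82
position: [0.5811, -0.069, 0.0766]
orientation: [[0.998, 0.065, 0.013], [0.065, -0.998, -0.001], [0.013, 0.001, -1.0]]
wrist_force: [20.9, 4.4, -2.7]
width: 0.0111
```

Request:
carry_out:
  dp:
    - [3,0,0]
    - [0,0,0]
  yaw: [0,0]

```text
clock: 29.08
position: [0.5813, -0.069, 0.0766]
orientation: [[0.998, 0.065, 0.005], [0.065, -0.998, -0.001], [0.005, 0.001, -1.0]]
wrist_force: [4.9, 1.3, 7.7]
width: 0.0107
```

Request:
carry_out:
  dp:
    - [0,0,0]
    - [0,0,0]
    - [0,0,-25]
    - [0,0,-50]
    - [0,0,-40]
  yaw: [0,0,0,0,0]
  hand: -0.4

```text
clock: 29.7
position: [0.579, -0.0689, 0.1918]
orientation: [[0.998, 0.065, -0.0], [0.065, -0.998, 0.0], [-0.0, -0.0, -1.0]]
wrist_force: [-0.1, -0.1, 0.9]
width: 0.0255
```

Request:
carry_out:
  dp:
    - [0,-60,0]
    - [0,-60,0]
    - [0,-60,0]
    - [0,-40,0]
    - [0,0,0]
  yaw: [0,0,0,0,0]
  hand: -1

```text
clock: 30.32
position: [0.5641, 0.153, 0.19]
orientation: [[0.998, 0.069, -0.001], [0.069, -0.998, 0.0], [-0.001, -0.0, -1.0]]
wrist_force: [-0.9, -0.3, -0.1]
width: -0.0001
```

```bash
python3 - <<'E'
from h import *
st(); d=snap("top","t13.png",(180,110,380,250),3.8);P=cloud(d)
for n,c in (("gl",(.578,-.069)),("gr",(.59,-.267))):
  try:
    r=toprect(P,*c,.05,.078,.1); print(n,r,w2c(r[1]))
  except Exception as e: print(e)
m=(abs(P[...,0]-.53)<.12)&(abs(P[...,1]+.167)<.04)&(P[...,2]>.07)&(P[...,2]<.2)
q=P[m]; c=np.array([w2c(p) for p in q]); 
# height profile of lever/loop, keeper on case x
for x in np.arange(-.13,.06,.006):
    k=(abs(c[:,0]-x)<.003); a=k&(abs(c[:,1])<.012)
    if k.sum(): print(round(x,3),k.sum(),c[k,1].min(),c[k,1].max(),q[k,2].max(), q[a,2].max() if a.any() else '')
d=snap("side","s13.png",(190,150,340,270),5)
E
```

```text
t 30.32 pos [0.5641 0.153  0.19  ] case [0.0215 0.3198] head 3.9 tilt [-0.0011  0.0001] w -0.0001 F [-0.9399 -0.3152 -0.0801] q [ 4. 27. 73.  0. 80. -0.]
gl (101, array([ 0.5797, -0.0655]), array([56.3683, 12.9307]), -86.92744994163513, np.float64(0.08960669466300697)) [0.0232 0.1007]
gr (101, array([ 0.5919, -0.2659]), array([59.9125, 12.4582]), -87.6546700000763, np.float64(0.08946574742869218)) [ 0.0226 -0.1   ]
-0.1 24 -0.021211328745871776 0.022575659795686605 0.1595003587323751 0.15848281315438173
-0.094 22 -0.02186221027150552 0.022304220185161833 0.16076467471083689 0.16076467471083689
-0.088 13 -0.02190233275303844 0.023493032540809186 0.14680722437466875 0.13284083815006498
-0.082 31 -0.020381339524556303 0.02235662948297286 0.13837739547867933 0.13697413986242357
-0.076 28 -0.021567578812655697 0.02347046496789465 0.1347843247149183 0.1347843247149183
-0.07 29 -0.020814037059171026 0.022966263079848503 0.12914986615671742 0.12914986615671742
-0.064 30 -0.021659499071681576 0.021638060508720962 0.11353487772797011 0.11255026277778901
-0.058 28 -0.022119907360937642 0.023030
[... 351 characters left out ...]
14 0.017511593563679158 0.08597785871983543 0.07340714438758433
0.014 4 -0.009887758033551868 0.0016955502923728016 0.07539105980253868 0.07539105980253868
0.02 22 -0.009307351569758777 0.032533084338749595 0.08801404371264843 0.08801404371264843
0.026 12 -0.013372659371577705 0.010257896441098561 0.08645952907824728 0.08645952907824728
0.032 3 -0.011071736404019364 0.009031989104403775 0.07109300778438876 0.07109300778438876
0.038 8 -0.011581847865069142 0.011617651785849545 0.07268696363758886 0.07268696363758886
0.05 3 -0.012412347138750822 0.004678094187082681 0.07277872473302249 0.07277872473302249
0.056 1 0.010200234599818196 0.010200234599818196 0.07096276564605497 0.07096276564605497
```

View pics/t13.png

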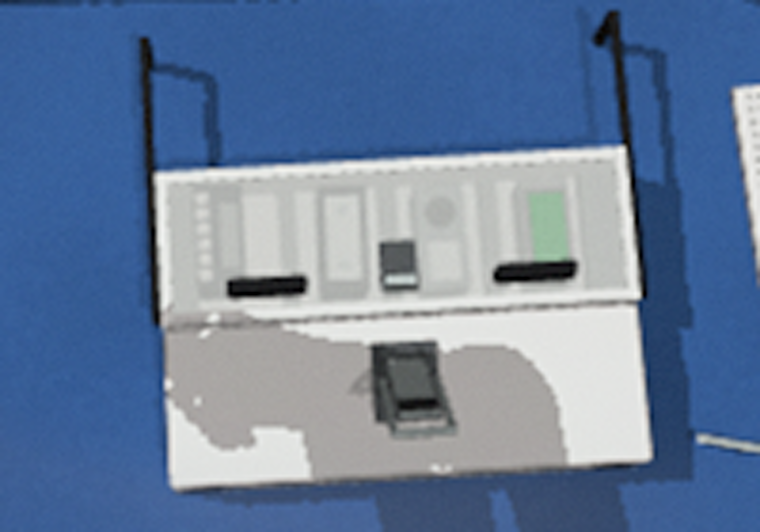

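View pics/s13.png

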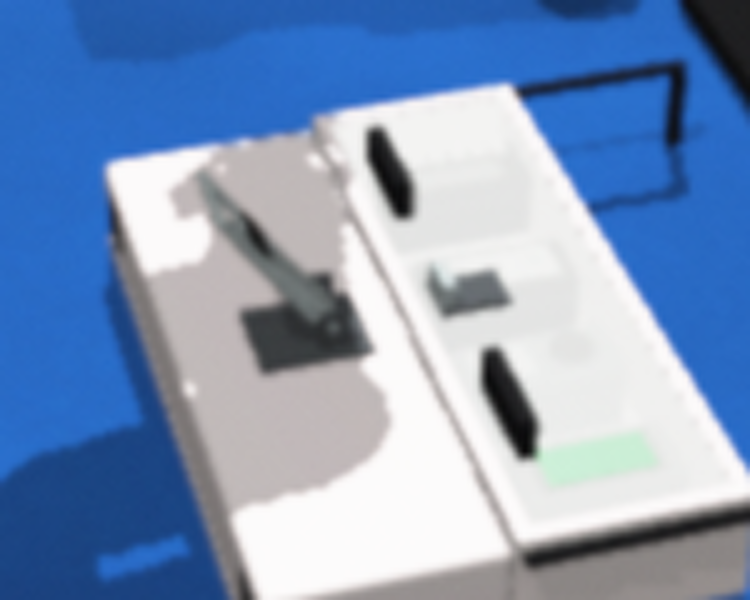

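The lid is shut, with both grips at case x ≈ 23 mm. The lever is at about 0.97 rad with the loop bar at case (-0.097, z 0.158), and the keeper top is at x ≈ 0.02, z 0.088. I'll move behind the lever and push it over to its stop.

```bash
python3 - <<'E'
from h import *
plan([*c2w(-.145,0),.20],3.65,58)
E
```

```text
t 30.43 pos [0.5648 0.1504 0.19  ] case [0.022  0.3171] head 3.8 tilt [-0.0008 -0.0004] w 0.0008 F [-0.3004 -0.9144 -0.0863] q [ 3. 27. 73. -0. 80. -0.]
[[-24, 45, -1], [-24, 45, -1], [-24, 45, -1], [-24, 45, -1], [-24, 45, -1]] [0.0, 0.0, 0.0, 0.0, 0.0]
[[-24, 45, -1], [-24, 45, -1]] [0.0, 0.0]
```

Request:
carry_out:
  dp:
    - [-40,35,-2]
    - [-40,45,-2]
    - [-40,45,-2]
    - [-40,45,-2]
    - [-8,45,-2]
  yaw: [0,0,0,0,0]

```text
clock: 31.05
position: [0.409, -0.0768, 0.2006]
orientation: [[0.998, 0.063, -0.0], [0.063, -0.998, -0.0], [-0.0, 0.0, -1.0]]
wrist_force: [0.8, -0.0, 1.5]
width: 0.0003
```

Request:
carry_out:
  dp:
    - [0,52,0]
    - [0,50,0]
    - [0,0,0]
  yaw: [0,0,0]

```text
clock: 31.42
position: [0.4173, -0.1804, 0.2]
orientation: [[0.998, 0.059, -0.0], [0.059, -0.998, -0.0], [-0.0, 0.0, -1.0]]
wrist_force: [-0.8, 1.4, -0.2]
width: -0.0001
```

```bash
python3 - <<'E'
from h import *
plan([*c2w(-.145,0),.118],3.65,40)
E
```

```text
t 31.43 pos [ 0.4173 -0.1804  0.2   ] case [-0.1462 -0.0036] head 3.4 tilt [-0.0003 -0.0004] w -0.0001 F [-0.7822  1.3592 -0.2023] q [-38.  14.  92.  -0.  74. -42.]
[[0, -1, 27], [0, -1, 27], [0, -1, 27]] [-0.002, -0.002, -0.002]
```

Request:
carry_out:
  dp:
    - [0,-4,30]
    - [0,0,30]
    - [0,0,22]
    - [0,0,0]
  yaw: [-0.005,0,0,0]

```text
clock: 31.92
position: [0.4167, -0.172, 0.1175]
orientation: [[0.998, 0.069, -0.003], [0.069, -0.998, 0.002], [-0.003, -0.002, -1.0]]
wrist_force: [0.2, 0.4, 0.6]
width: -0.0001
```

Request:
carry_out:
  dp:
    - [10,0,0]
    - [10,0,0]
    - [10,0,0]
    - [10,0,0]
    - [10,0,0]
  yaw: [0,0,0,0,0]

```text
clock: 32.55
position: [0.4684, -0.1694, 0.12]
orientation: [[0.998, 0.07, 0.002], [0.07, -0.998, -0.002], [0.001, 0.002, -1.0]]
wrist_force: [-3.8, 1.3, 11.4]
width: 0.0001
```

Request:
carry_out:
  dp:
    - [10,0,0]
    - [10,0,0]
    - [10,0,0]
    - [0,0,0]
  yaw: [0,0,0,0]

```text
clock: 33.05
position: [0.4982, -0.167, 0.1184]
orientation: [[0.998, 0.071, 0.001], [0.071, -0.998, -0.0], [0.0, 0.0, -1.0]]
wrist_force: [1.1, -0.3, -0.0]
width: 0.0002
```

```bash
python3 - <<'E'
from h import *
st();d=snap("side","s14.png",(190,120,340,240),5)
E
```

```text
t 33.05 pos [ 0.4982 -0.167   0.1184] case [-0.0646  0.0047] head 4.0 tilt [ 0.0005 -0.0002] w 0.0002 F [ 1.089  -0.3348 -0.0149] q [-31.  26.  88.   0.  66. -35.]
```

View pics/s14.png

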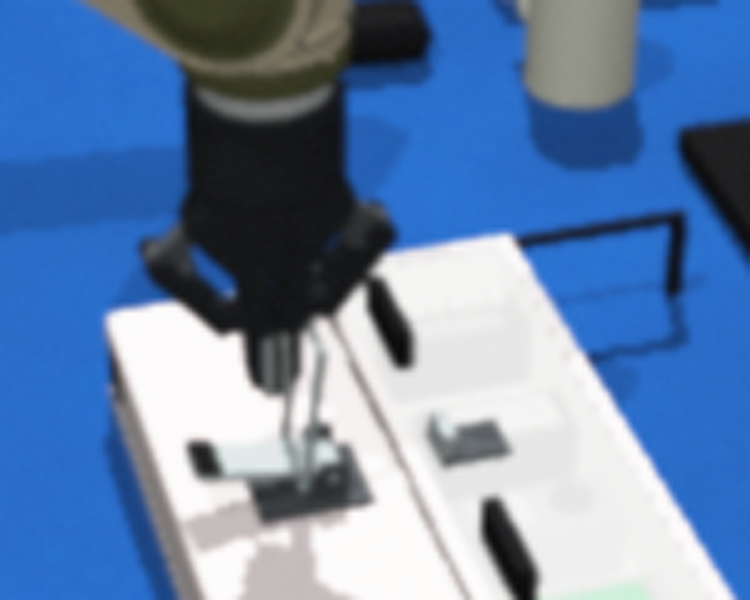

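The finger slid over the lever's tip and pushed the lever nearly flat (lever at (260,455)), with the loop standing upright. I'll back off and measure.

Request:
carry_out:
  dp:
    - [-10,0,0]
    - [-30,0,-20]
    - [-40,0,-40]
    - [0,-60,-30]
    - [0,-60,0]
  yaw: [0,0,0,0,0]

```text
clock: 33.72
position: [0.4089, -0.0568, 0.2079]
orientation: [[0.998, 0.066, 0.004], [0.066, -0.998, -0.002], [0.003, 0.002, -1.0]]
wrist_force: [0.9, 0.5, 0.2]
width: -0.0
```

Request:
carry_out:
  dp:
    - [0,-60,0]
    - [0,-60,0]
    - [0,0,0]
  yaw: [0,0,0]

```text
clock: 34.1
position: [0.3994, 0.0657, 0.2062]
orientation: [[0.997, 0.076, -0.001], [0.076, -0.997, 0.0], [-0.001, -0.0, -1.0]]
wrist_force: [-0.6, -0.8, -0.6]
width: 0.0
```

```bash
cat >> h.py <<'E'
def prof(P,x0=-.13,x1=.07,zmin=.064,zmax=.2,step=.006):
    q=P[np.isfinite(P[...,0])]; u=q[:,:2]-CC; cx=u@EX; cy=u@EY
    m=(cx>x0)&(cx<x1)&(abs(cy)<.03)&(q[:,2]>zmin)&(q[:,2]<zmax)
    cx=cx[m];cy=cy[m];z=q[m,2]
    for x in np.arange(x0,x1,step):
        k=abs(cx-x)<step/2; a=k&(abs(cy)<.013); b=k&(abs(cy)>.015)
        if k.sum(): print(round(x,3),"mid",a.sum(),np.round(np.percentile(z[a],[0,50,100]),3) if a.any() else '',"arms",b.sum(),np.round(np.percentile(z[b],[0,50,100]),3) if b.any() else '')
E
python3 - <<'E'
from h import *
st();d=snap("side","s15.png",(190,120,340,240),5)
print("side");prof(cloud(d))
d=snap("top","t15.png",(240,150,340,240),7)
print("top");prof(cloud(d))
E
```

```text
t 34.1 pos [0.3994 0.0657 0.2062] case [-0.1484  0.2431] head 4.4 tilt [-0.0007  0.0004] w 0.0 F [-0.562  -0.8406 -0.5687] q [ -8.   9.  98.   0.  74. -12.]
side
-0.112 mid 12 [0.082 0.089 0.094] arms 0 
-0.106 mid 15 [0.084 0.091 0.093] arms 3 [0.064 0.085 0.091]
-0.1 mid 13 [0.09  0.091 0.093] arms 3 [0.088 0.091 0.095]
-0.094 mid 17 [0.083 0.087 0.091] arms 0 
-0.088 mid 14 [0.065 0.086 0.089] arms 2 [0.084 0.084 0.084]
-0.082 mid 20 [0.065 0.084 0.087] arms 1 [0.083 0.083 0.083]
-0.076 mid 16 [0.065 0.084 0.086] arms 5 [0.064 0.081 0.085]
-0.07 mid 14 [0.065 0.083 0.085] arms 4 [0.066 0.073 0.084]
-0.064 mid 19 [0.064 0.082 0.084] arms 3 [0.066 0.081 0.082]
-0.058 mid 14 [0.08  0.082 0.084] arms 37 [0.064 0.089 0.116]
-0.052 mid 13 [0.08  0.084 0.161] arms 72 [0.079 0.122 0.161]
-0.046 mid 18 [0.077 0.158 0.163] arms 40 [0.065 0.133 0.161]
-0.04 mid 12 [0.077 0.08  0.086] arms 20 [0.064 0.075 0.085]
-0.034 mid 4 [0.076 0.078 0.08 ] arms 12 [0.064 0.078 0.086]
-0.028 mid 2 [0.064 0.066 0.067] arms 6 [0.064 0.064 0.065]
-0.022 mid 1 [0.065 0.065 0.065] arms 5 [0.064 0.064 0.066]
-0
[... 1577 characters left out ...]
07 ] arms 12 [0.064 0.067 0.069]
0.008 mid 17 [0.064 0.066 0.068] arms 14 [0.064 0.066 0.068]
0.014 mid 17 [0.064 0.065 0.076] arms 14 [0.064 0.065 0.068]
0.02 mid 24 [0.068 0.081 0.086] arms 15 [0.064 0.066 0.069]
0.026 mid 11 [0.068 0.081 0.085] arms 10 [0.064 0.065 0.067]
0.032 mid 17 [0.065 0.069 0.071] arms 14 [0.064 0.065 0.068]
0.038 mid 18 [0.065 0.068 0.071] arms 14 [0.064 0.065 0.067]
0.044 mid 19 [0.067 0.069 0.071] arms 10 [0.064 0.066 0.067]
0.05 mid 19 [0.064 0.069 0.072] arms 13 [0.064 0.065 0.068]
0.056 mid 13 [0.064 0.067 0.07 ] arms 11 [0.064 0.066 0.069]
0.062 mid 16 [0.064 0.065 0.067] arms 15 [0.064 0.065 0.069]
0.068 mid 7 [0.064 0.065 0.067] arms 13 [0.064 0.066 0.07 ]
```

View pics/s15.png

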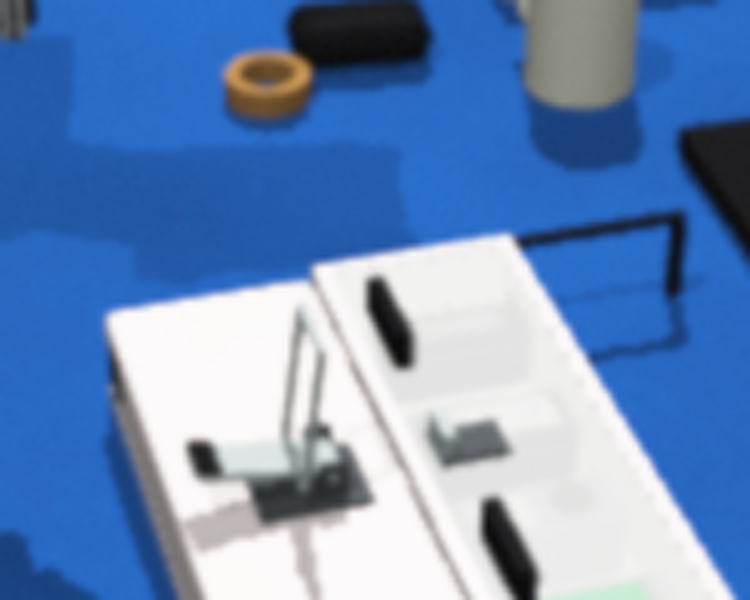

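View pics/t15.png

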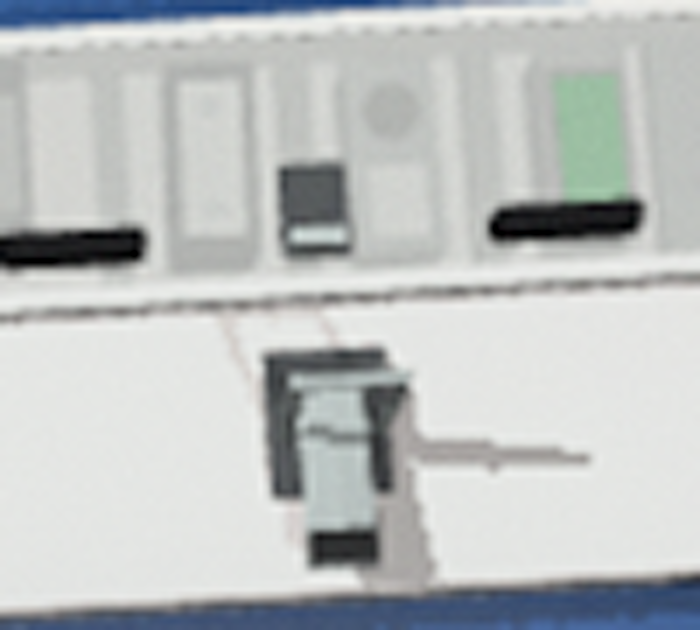

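The lever is at about 0.14 rad, and its dark tip pad at x ≈ -0.105 has its top at 0.091. The loop stands nearly vertical. The likely cause is that the wide knuckles, lying along case x, pressed the bar down as I descended. I'll turn the gripper 90°, grip the lever by its edges near the tip and lift it.

```bash
python3 - <<'E'
from h import *
plan([*c2w(-.104,0),.20],-86.35,45)
E
```

```text
t 34.2 pos [0.4006 0.0627 0.2062] case [-0.1475  0.24  ] head 4.1 tilt [-0.0003 -0.0003] w -0.0003 F [-0.55   -0.4978 -0.1397] q [ -8.   9.  98.  -0.  74. -12.]
[[5, 27, 1], [9, 25, 1], [14, 24, 1], [17, 21, 1], [21, 17, 1]] [0.175, 0.175, 0.175, 0.175, 0.175]
[[23, 14, 1], [25, 9, 1], [27, 5, 1], [27, 0, 1]] [0.175, 0.175, 0.175, 0.175]
```

Request:
carry_out:
  dp:
    - [5,27,0]
    - [9,25,0]
    - [14,24,0]
    - [17,21,0]
    - [21,17,0]
  yaw: [0.175,0.175,0.175,0.175,0.175]
  hand: 0.15

```text
clock: 34.83
position: [0.4338, -0.0719, 0.2061]
orientation: [[0.687, -0.727, -0.0], [-0.727, -0.687, -0.0], [-0.0, 0.0, -1.0]]
wrist_force: [-0.6, -0.1, -0.0]
width: 0.0489
```

Request:
carry_out:
  dp:
    - [23,14,0]
    - [25,9,0]
    - [27,5,0]
    - [27,0,0]
    - [0,0,0]
  yaw: [0.175,0.175,0.175,0.175,0]

```text
clock: 35.45
position: [0.4586, -0.177, 0.2058]
orientation: [[0.061, -0.998, -0.001], [-0.998, -0.061, 0.0], [-0.0, 0.001, -1.0]]
wrist_force: [-0.6, 0.9, 0.1]
width: 0.0491
```

```bash
python3 - <<'E'
from h import *
plan([*c2w(-.104,0.001),.068],-86.35,35)
E
```

```text
t 35.45 pos [ 0.4586 -0.177   0.2058] case [-0.1048 -0.0028] head -86.5 tilt [-0.0007  0.0001] w 0.0491 F [-0.5501  0.9289  0.0894] q [-35.  17.  86.  -0.  77.  52.]
[[-1, 0, 34], [-1, 0, 34], [-1, 0, 34], [-1, 0, 34]] [-0.001, -0.001, -0.001, -0.001]
```

Request:
carry_out:
  dp:
    - [-4,0,35]
    - [0,0,35]
    - [0,0,35]
    - [0,0,20]
    - [0,0,12]
  yaw: [0,0,0,0,0]

```text
clock: 36.08
position: [0.4582, -0.1702, 0.0685]
orientation: [[0.067, -0.998, -0.001], [-0.998, -0.067, 0.001], [-0.001, 0.001, -1.0]]
wrist_force: [0.5, -0.1, -0.6]
width: 0.0489
```

Request:
carry_out:
  dp:
    - [0,0,0]
    - [0,0,0]
    - [0,0,0]
    - [0,0,0]
  yaw: [0,0,0,0]
  hand: -1
  force: 25

```text
clock: 36.58
position: [0.4588, -0.1744, 0.0706]
orientation: [[0.066, -0.998, 0.001], [-0.998, -0.066, -0.008], [0.008, -0.0, -1.0]]
wrist_force: [-8.8, -21.7, -1.2]
width: 0.0272
```

```bash
python3 - <<'E'
from h import *
st()
r=.064
p0=None
for th in np.arange(.14,1.35,.15):
    p=np.array([-.04-r*np.cos(th),.074+r*np.sin(th)])
    if p0 is not None: print(round(th,2),np.round((p-p0)*1000,1))
    p0=p
E
```

```text
t 36.58 pos [ 0.4588 -0.1744  0.0706] case [-0.1044 -0.0002] head -86.2 tilt [ 0.0006 -0.0081] w 0.0272 F [ -8.7854 -21.7405  -1.2398] q [-34.  27.  97.  -0.  56.  52.]
0.29 [2.  9.4]
0.44 [3.4 9. ]
0.59 [4.7 8.3]
0.74 [5.9 7.5]
0.89 [7.  6.6]
1.04 [7.9 5.5]
1.19 [8.6 4.2]
1.34 [9.1 2.9]
```

Request:
carry_out:
  dp:
    - [4,-2,-9]
    - [0,-3,-9]
    - [0,-5,-8]
    - [0,-6,-8]
    - [0,-7,-7]
  yaw: [0,0,0,0,0]

```text
clock: 37.2
position: [0.4825, -0.1732, 0.1109]
orientation: [[0.066, -0.998, 0.0], [-0.998, -0.066, -0.002], [0.002, -0.0, -1.0]]
wrist_force: [2.4, -7.2, -10.0]
width: 0.0268
```

Request:
carry_out:
  dp:
    - [0,-8,-5]
    - [0,-9,-4]
    - [0,0,0]
  yaw: [0,0,0]

```text
clock: 37.58
position: [0.4998, -0.1721, 0.1205]
orientation: [[0.067, -0.998, 0.001], [-0.998, -0.067, -0.003], [0.003, -0.001, -1.0]]
wrist_force: [-1.0, -5.4, -1.1]
width: 0.0275
```

```bash
python3 - <<'E'
from h import *
st();d=snap("side","s16.png",(190,120,340,240),5)
print("side");prof(cloud(d))
E
```

```text
t 37.58 pos [ 0.4998 -0.1721  0.1205] case [-0.0634 -0.0006] head -86.2 tilt [ 0.0011 -0.0027] w 0.0275 F [-0.9968 -5.3838 -1.0861] q [-32.  26.  88.  -0.  66.  54.]
side
-0.118 mid 0  arms 1 [0.065 0.065 0.065]
-0.112 mid 1 [0.064 0.064 0.064] arms 0 
-0.1 mid 1 [0.066 0.066 0.066] arms 0 
-0.094 mid 0  arms 1 [0.064 0.064 0.064]
-0.082 mid 8 [0.065 0.19  0.197] arms 13 [0.065 0.192 0.199]
-0.076 mid 21 [0.064 0.141 0.199] arms 62 [0.064 0.164 0.199]
-0.07 mid 13 [0.065 0.142 0.191] arms 41 [0.064 0.144 0.197]
-0.064 mid 2 [0.064 0.064 0.065] arms 32 [0.064 0.138 0.2  ]
-0.058 mid 7 [0.064 0.106 0.116] arms 23 [0.064 0.131 0.156]
-0.052 mid 8 [0.065 0.08  0.104] arms 13 [0.065 0.098 0.198]
-0.046 mid 9 [0.064 0.091 0.098] arms 26 [0.064 0.08  0.197]
-0.04 mid 4 [0.08  0.084 0.087] arms 29 [0.065 0.082 0.095]
-0.034 mid 3 [0.071 0.076 0.081] arms 21 [0.065 0.084 0.096]
-0.028 mid 4 [0.064 0.064 0.066] arms 13 [0.064 0.094 0.097]
-0.022 mid 3 [0.065 0.065 0.066] arms 15 [0.064 0.096 0.099]
-0.016 mid 1 [0.099 0.099 0.099] arms 9 [0.093 0.097 0.1  ]
-0.01 mid 0  arms 10 [0.098 0.099 0.102]
-0.004 mid 0  arms 9 [0.094 0.1   0.101]
0.002 mid 12 [0.064 0.066 0.069] arms 23 [0.066 0.098 0.105]
0.008 mid 13 [0.066 0.067 0.072] arms 21 [0.065 0.069 0.107]
0.014 mid 18 [0.064 0.069 0.079] arms 23 [0.064 0.099 0.107]
0.02 mid 20 [0.067 0.08  0.086] arms 19 [0.065 0.073 0.108]
0.026 mid 19 [0.066 0.104 0.109] arms 22 [0.064 0.091 0.109]
0.032 mid 18 [0.064 0.07  0.111] arms 14 [0.064 0.087 0.108]
0.038 mid 14 [0.064 0.07  0.072] arms 13 [0.064 0.066 0.073]
0.044 mid 15 [0.065 0.07  0.072] arms 11 [0.064 0.066 0.069]
0.05 mid 15 [0.067 0.07  0.072] arms 14 [0.064 0.067 0.073]
0.056 mid 9 [0.065 0.068 0.071] arms 17 [0.064 0.066 0.072]
0.062 mid 12 [0.064 0.066 0.07 ] arms 14 [0.065 0.067 0.069]
0.068 mid 10 [0.064 0.066 0.068] arms 9 [0.066 0.066 0.069]
```

View pics/s16.png

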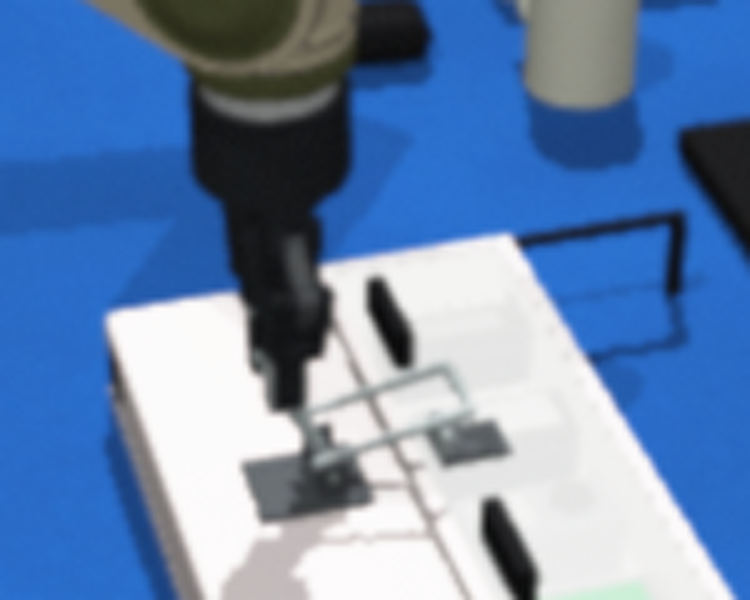

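The lever is up at about 1.2 rad and the loop bar is coming over the keeper at (.029, z .107). I'll keep hold and carry the lever on toward its stop.

Request:
carry_out:
  dp:
    - [0,-9,-3]
    - [0,-9,-1]
    - [0,-10,0]
    - [0,-9,1]
    - [0,-9,3]
  yaw: [0,0,0,0,0]

```text
clock: 38.25
position: [0.5459, -0.1692, 0.1217]
orientation: [[0.066, -0.998, 0.003], [-0.998, -0.067, -0.003], [0.003, -0.002, -1.0]]
wrist_force: [-2.9, -4.3, 9.8]
width: 0.0267
```

Request:
carry_out:
  dp:
    - [0,-3,1]
    - [0,0,0]
  yaw: [0,0]

```text
clock: 38.5
position: [0.5497, -0.169, 0.1209]
orientation: [[0.067, -0.998, 0.005], [-0.998, -0.067, -0.004], [0.004, -0.005, -1.0]]
wrist_force: [0.7, -3.9, 5.9]
width: 0.0266
```

```bash
python3 - <<'E'
from h import *
st();d=snap("side","s17.png",(190,120,340,240),5)
print("side");prof(cloud(d),-.06)
E
```

```text
t 38.5 pos [ 0.5497 -0.169   0.1209] case [-0.0134 -0.0007] head -86.2 tilt [ 0.0049 -0.0036] w 0.0266 F [ 0.6701 -3.932   5.8767] q [-29.  30.  80.  -0.  70.  57.]
side
-0.06 mid 1 [0.064 0.064 0.064] arms 1 [0.067 0.067 0.067]
-0.054 mid 1 [0.067 0.067 0.067] arms 3 [0.065 0.065 0.066]
-0.048 mid 6 [0.064 0.065 0.079] arms 19 [0.064 0.074 0.085]
-0.042 mid 31 [0.066 0.086 0.096] arms 31 [0.064 0.081 0.099]
-0.036 mid 36 [0.089 0.111 0.128] arms 28 [0.065 0.091 0.122]
-0.03 mid 44 [0.064 0.135 0.197] arms 30 [0.064 0.186 0.2  ]
-0.024 mid 23 [0.064 0.147 0.177] arms 75 [0.088 0.16  0.197]
-0.018 mid 6 [0.144 0.155 0.192] arms 37 [0.066 0.138 0.194]
-0.012 mid 1 [0.088 0.088 0.088] arms 36 [0.083 0.136 0.171]
-0.006 mid 1 [0.064 0.064 0.064] arms 20 [0.084 0.13  0.149]
-0.0 mid 5 [0.065 0.066 0.069] arms 16 [0.064 0.082 0.129]
0.006 mid 11 [0.066 0.067 0.084] arms 27 [0.065 0.068 0.085]
0.012 mid 9 [0.064 0.067 0.069] arms 17 [0.064 0.068 0.083]
0.018 mid 25 [0.065 0.077 0.087] arms 20 [0.064 0.067 0.084]
0.024 mid 14 [0.076 0.083 0.085] arms 16 [0.064 0.07  0.081]
0.03 mid 5 [0.069 0.071 0.072] arms 10 [0.066 0.072 0.079]
0.036 mid 20 [0.067 0.072 0.079] arms 21 [0.066 0.072 0.078]
0.042 mid 8 [0.071 0.075 0.078] arms 13 [0.064 0.067 0.076]
0.048 mid 15 [0.065 0.071 0.074] arms 16 [0.064 0.066 0.072]
0.054 mid 12 [0.066 0.07  0.072] arms 14 [0.064 0.066 0.071]
0.06 mid 11 [0.064 0.066 0.068] arms 16 [0.064 0.066 0.069]
0.066 mid 13 [0.064 0.066 0.069] arms 14 [0.064 0.066 0.068]
```

View pics/s17.png

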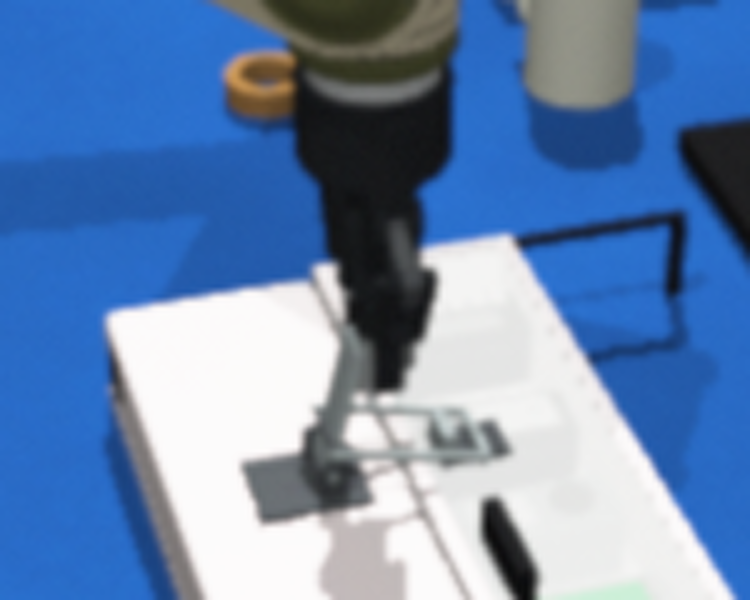

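The bar is down behind the keeper at x ≈ .040, z ≈ .075, so it's hooked. I'll bring the lever back down along its arc.

Request:
carry_out:
  dp:
    - [0,0,0]
    - [0,3,-1]
    - [0,9,-3]
    - [0,10,-1]
    - [0,10,0]
  yaw: [0,0,0,0,0]
  force: 45

```text
clock: 39.17
position: [0.5183, -0.171, 0.1252]
orientation: [[0.067, -0.998, 0.007], [-0.998, -0.067, -0.003], [0.004, -0.007, -1.0]]
wrist_force: [2.7, 0.6, 8.7]
width: 0.0254
```

Request:
carry_out:
  dp:
    - [0,9,1]
    - [0,9,3]
    - [0,9,4]
    - [0,8,5]
    - [0,7,7]
  yaw: [0,0,0,0,0]

```text
clock: 39.8
position: [0.4748, -0.1741, 0.1072]
orientation: [[0.067, -0.998, 0.004], [-0.998, -0.067, -0.005], [0.005, -0.004, -1.0]]
wrist_force: [-13.9, -3.1, 26.8]
width: 0.0254
```

```bash
python3 - <<'E'
from h import *
st();d=snap("side","s18.png",(190,120,340,240),5)
print("side");prof(cloud(d),0)
E
```

```text
t 39.8 pos [ 0.4748 -0.1741  0.1072] case [-0.0885 -0.001 ] head -86.1 tilt [ 0.004  -0.0051] w 0.0254 F [-13.8781  -3.0584  26.7673] q [-34.  25.  92.  -0.  62.  53.]
side
0.0 mid 4 [0.065 0.067 0.068] arms 11 [0.065 0.067 0.082]
0.006 mid 7 [0.066 0.068 0.068] arms 22 [0.065 0.068 0.082]
0.012 mid 8 [0.065 0.067 0.069] arms 24 [0.064 0.067 0.08 ]
0.018 mid 29 [0.066 0.078 0.087] arms 22 [0.065 0.068 0.08 ]
0.024 mid 14 [0.071 0.084 0.088] arms 13 [0.065 0.068 0.08 ]
0.03 mid 4 [0.07  0.072 0.074] arms 9 [0.066 0.068 0.076]
0.036 mid 15 [0.067 0.071 0.073] arms 12 [0.064 0.066 0.07 ]
0.042 mid 15 [0.069 0.07  0.073] arms 16 [0.064 0.067 0.072]
0.048 mid 14 [0.068 0.07  0.072] arms 16 [0.065 0.066 0.069]
0.054 mid 9 [0.066 0.069 0.072] arms 12 [0.065 0.066 0.072]
0.06 mid 9 [0.064 0.065 0.068] arms 17 [0.064 0.066 0.068]
0.066 mid 17 [0.065 0.066 0.069] arms 10 [0.066 0.067 0.069]
```

View pics/s18.png

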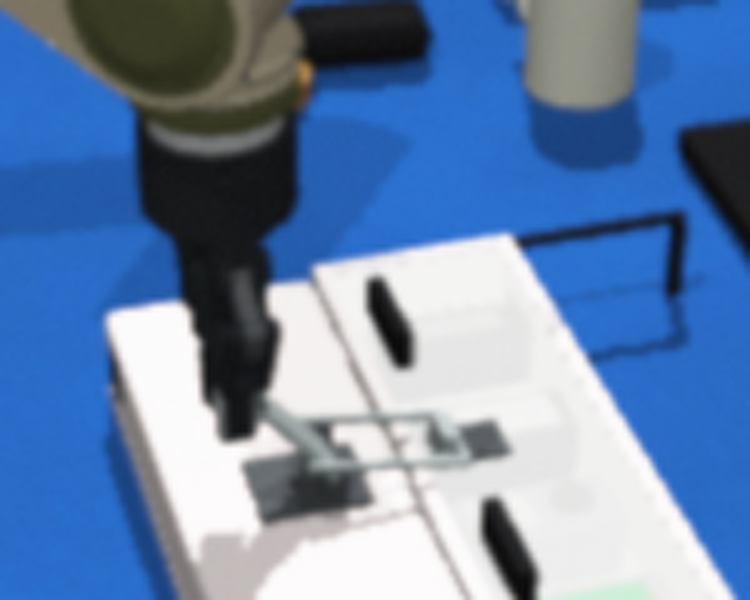

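Request:
carry_out:
  dp:
    - [0,6,7]
    - [0,5,8]
    - [0,3,9]
    - [0,2,9]
    - [0,0,3]
  yaw: [0,0,0,0,0]

```text
clock: 40.48
position: [0.4586, -0.175, 0.0691]
orientation: [[0.066, -0.998, 0.002], [-0.998, -0.066, -0.003], [0.003, -0.001, -1.0]]
wrist_force: [-12.5, -5.0, 14.1]
width: 0.0256
```

```bash
python3 - <<'E'
from h import *
st();d=snap("side","s19.png",(190,120,340,240),5)
print("side");prof(cloud(d),-.12,.05)
E
```

```text
t 40.48 pos [ 0.4586 -0.175   0.0691] case [-0.1047 -0.0008] head -86.2 tilt [ 0.0016 -0.003 ] w 0.0256 F [-12.5486  -4.9589  14.1086] q [-35.  27.  97.  -0.  56.  52.]
side
-0.12 mid 10 [0.096 0.167 0.177] arms 32 [0.114 0.153 0.186]
-0.114 mid 8 [0.074 0.084 0.106] arms 65 [0.073 0.102 0.192]
-0.108 mid 0  arms 22 [0.072 0.094 0.16 ]
-0.102 mid 0  arms 20 [0.07  0.092 0.106]
-0.096 mid 0  arms 12 [0.075 0.091 0.156]
-0.09 mid 3 [0.091 0.091 0.092] arms 22 [0.146 0.163 0.182]
-0.084 mid 5 [0.088 0.091 0.092] arms 4 [0.089 0.13  0.172]
-0.078 mid 17 [0.064 0.091 0.094] arms 5 [0.065 0.09  0.199]
-0.072 mid 19 [0.065 0.088 0.091] arms 2 [0.065 0.076 0.086]
-0.066 mid 19 [0.064 0.086 0.089] arms 5 [0.064 0.086 0.089]
-0.06 mid 16 [0.065 0.084 0.088] arms 7 [0.065 0.079 0.085]
-0.054 mid 13 [0.081 0.084 0.085] arms 14 [0.064 0.08  0.084]
-0.048 mid 16 [0.076 0.082 0.083] arms 17 [0.064 0.079 0.084]
-0.042 mid 12 [0.078 0.08  0.082] arms 20 [0.065 0.079 0.085]
-0.036 mid 9 [0.075 0.078 0.083] arms 22 [0.066 0.078 0.085]
-0.03 mid 0  arms 12 [0.064 0.077 0.08 ]
-0.024 mid 4 [0.064 0.064 0.066] arms 13 [0.065 0.077 0.08 ]
-0.018 mid 0  arms 9 [0.074 0.078 0.082]
-0.012 mid 0  arms 10 [0.074 0.077 0.079]
-0.006 mid 0  arms 11 [0.072 0.075 0.078]
0.0 mid 5 [0.065 0.066 0.07 ] arms 19 [0.064 0.074 0.08 ]
0.006 mid 11 [0.065 0.067 0.069] arms 19 [0.065 0.068 0.078]
0.012 mid 21 [0.064 0.069 0.081] arms 24 [0.064 0.072 0.078]
0.018 mid 22 [0.073 0.082 0.087] arms 18 [0.064 0.07  0.083]
0.024 mid 10 [0.074 0.083 0.086] arms 14 [0.065 0.07  0.079]
0.03 mid 8 [0.068 0.07  0.074] arms 10 [0.065 0.066 0.07 ]
0.036 mid 15 [0.064 0.07  0.073] arms 11 [0.064 0.065 0.07 ]
0.042 mid 15 [0.066 0.07  0.073] arms 17 [0.064 0.067 0.069]
0.048 mid 14 [0.067 0.07  0.074] arms 8 [0.065 0.066 0.068]
```

View pics/s19.png

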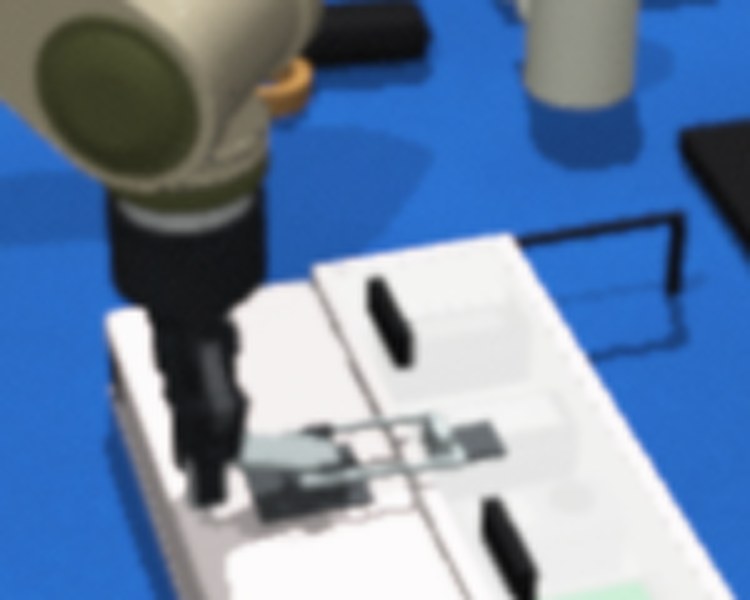

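The lever is now at about 0.3 rad and under tension, with the bar behind the keeper. I'll release, close the fingers, and press it down from above.

Request:
carry_out:
  dp:
    - [0,0,0]
    - [0,0,0]
    - [0,0,0]
  yaw: [0,0,0]
  hand: 0.1

```text
clock: 40.9
position: [0.4584, -0.1739, 0.0674]
orientation: [[0.066, -0.998, 0.0], [-0.998, -0.066, 0.0], [-0.0, -0.0, -1.0]]
wrist_force: [-0.3, 0.7, -0.9]
width: 0.0469
```

Request:
carry_out:
  dp:
    - [0,0,-20]
    - [0,0,-40]
    - [0,-4,0]
    - [0,0,0]
  yaw: [0,0,0,0]

```text
clock: 41.4
position: [0.4622, -0.1736, 0.1267]
orientation: [[0.066, -0.998, -0.001], [-0.998, -0.066, 0.0], [-0.0, 0.0, -1.0]]
wrist_force: [-0.8, -0.1, -0.3]
width: 0.0471
```

Request:
carry_out:
  dp:
    - [0,0,0]
    - [0,0,0]
    - [0,0,0]
  yaw: [0,0,0]
  hand: -1

```text
clock: 41.78
position: [0.4621, -0.1739, 0.1269]
orientation: [[0.066, -0.998, -0.001], [-0.998, -0.066, 0.0], [-0.0, 0.001, -1.0]]
wrist_force: [-0.4, -0.6, 0.8]
width: 0.0003
```

```bash
python3 - <<'E'
from h import *
st();d=snap("side","s20.png",(190,120,340,240),5)
print("side");prof(cloud(d),-.12,-.03)
E
```

```text
t 41.77 pos [ 0.4621 -0.1739  0.1269] case [-0.1011  0.0001] head -86.2 tilt [-0.0006  0.0004] w 0.0003 F [-0.3938 -0.5918  0.7693] q [-34.  23.  93.  -0.  65.  52.]
side
-0.12 mid 3 [0.197 0.199 0.2  ] arms 2 [0.196 0.197 0.198]
-0.114 mid 31 [0.133 0.157 0.2  ] arms 14 [0.174 0.19  0.199]
-0.108 mid 38 [0.096 0.136 0.197] arms 9 [0.097 0.156 0.197]
-0.102 mid 27 [0.101 0.128 0.162] arms 13 [0.098 0.143 0.199]
-0.096 mid 26 [0.064 0.114 0.161] arms 8 [0.095 0.123 0.177]
-0.09 mid 22 [0.088 0.097 0.157] arms 5 [0.064 0.093 0.2  ]
-0.084 mid 14 [0.086 0.093 0.095] arms 2 [0.09  0.091 0.093]
-0.078 mid 18 [0.064 0.09  0.094] arms 6 [0.064 0.079 0.092]
-0.072 mid 20 [0.065 0.088 0.091] arms 5 [0.064 0.065 0.087]
-0.066 mid 15 [0.064 0.086 0.089] arms 3 [0.064 0.065 0.066]
-0.06 mid 18 [0.066 0.084 0.088] arms 10 [0.064 0.078 0.086]
-0.054 mid 12 [0.064 0.083 0.085] arms 15 [0.064 0.079 0.083]
-0.048 mid 14 [0.066 0.081 0.084] arms 17 [0.065 0.079 0.084]
-0.042 mid 14 [0.076 0.08  0.086] arms 18 [0.066 0.08  0.086]
-0.036 mid 11 [0.074 0.077 0.083] arms 17 [0.065 0.081 0.085]
```

View pics/s20.png

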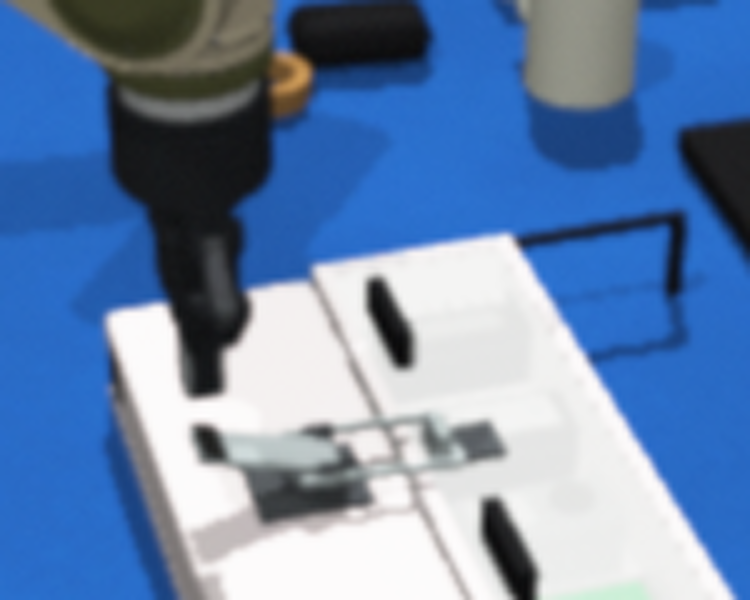

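The lever stayed put at about 0.3 rad with the loop hooked. Pressing down now.

Request:
carry_out:
  dp:
    - [0,0,15]
    - [0,0,10]
    - [0,0,8]
    - [0,0,7]
    - [0,0,4]
  yaw: [0,0,0,0,0]

```text
clock: 42.45
position: [0.4623, -0.1739, 0.083]
orientation: [[0.066, -0.998, 0.0], [-0.998, -0.066, 0.0], [-0.0, -0.0, -1.0]]
wrist_force: [-0.3, -0.7, 1.5]
width: 0.0001
```

Request:
carry_out:
  dp:
    - [0,0,2]
    - [0,0,2]
    - [0,0,0]
  yaw: [0,0,0]

```text
clock: 42.82
position: [0.4624, -0.1739, 0.0792]
orientation: [[0.066, -0.998, 0.0], [-0.998, -0.066, 0.0], [0.0, -0.0, -1.0]]
wrist_force: [0.1, -0.3, -0.2]
width: -0.0004
```

Request:
carry_out:
  dp:
    - [0,0,2]
    - [0,0,2]
    - [0,0,0]
  yaw: [0,0,0]

```text
clock: 43.2
position: [0.4624, -0.174, 0.0766]
orientation: [[0.066, -0.998, 0.001], [-0.998, -0.066, -0.001], [0.001, -0.001, -1.0]]
wrist_force: [-3.9, 2.1, 15.5]
width: 0.0001
```

Firm contact at 15 N against the flat lever. I'll press a bit more, then retreat and check.

Request:
carry_out:
  dp:
    - [0,0,1]
    - [0,0,0]
    - [0,0,-10]
    - [0,0,-40]
    - [0,0,-40]
  yaw: [0,0,0,0,0]

```text
clock: 43.82
position: [0.4622, -0.1738, 0.1652]
orientation: [[0.066, -0.998, -0.001], [-0.998, -0.066, 0.0], [-0.001, 0.001, -1.0]]
wrist_force: [0.7, -0.5, -0.6]
width: 0.0005
```

Request:
carry_out:
  dp:
    - [-50,20,-20]
    - [-60,0,0]
    - [-60,0,0]
    - [-60,0,0]
    - [0,0,0]
  yaw: [0,0,0,0,0]

```text
clock: 44.45
position: [0.4264, 0.0576, 0.1844]
orientation: [[0.072, -0.997, 0.0], [-0.997, -0.072, 0.001], [-0.001, -0.0, -1.0]]
wrist_force: [0.0, -0.6, -0.1]
width: -0.0002
```

```bash
python3 - <<'E'
from h import *
st();d=snap("side","s21.png",(190,120,340,240),5)
print("side");prof(cloud(d),-.12,.05)
d=snap("top","t21.png",(200,130,360,250),4.8);P=cloud(d)
print("top");prof(P,-.12,.05)
for n,c in (("gl",(.5797,-.0655)),("gr",(.592,-.266))):
    r=toprect(P,*c,.05,.078,.1); print(n,w2c(r[1]))
E
```

```text
t 44.45 pos [0.4264 0.0576 0.1844] case [-0.122   0.2333] head -85.9 tilt [0.     0.0005] w -0.0002 F [ 0.0188 -0.5581 -0.0682] q [-8. 13. 97.  0. 71. 78.]
side
-0.114 mid 6 [0.075 0.077 0.08 ] arms 0 
-0.108 mid 22 [0.076 0.081 0.084] arms 1 [0.075 0.075 0.075]
-0.102 mid 14 [0.065 0.081 0.084] arms 2 [0.078 0.081 0.084]
-0.096 mid 15 [0.076 0.078 0.082] arms 3 [0.076 0.077 0.082]
-0.09 mid 14 [0.077 0.079 0.081] arms 2 [0.078 0.079 0.08 ]
-0.084 mid 16 [0.066 0.079 0.082] arms 0 
-0.078 mid 19 [0.065 0.078 0.08 ] arms 5 [0.065 0.066 0.082]
-0.072 mid 17 [0.065 0.079 0.082] arms 3 [0.064 0.077 0.08 ]
-0.066 mid 19 [0.064 0.078 0.081] arms 4 [0.064 0.066 0.067]
-0.06 mid 18 [0.065 0.077 0.083] arms 5 [0.066 0.072 0.076]
-0.054 mid 16 [0.064 0.079 0.081] arms 16 [0.064 0.075 0.078]
-0.048 mid 16 [0.076 0.08  0.087] arms 15 [0.064 0.076 0.085]
-0.042 mid 17 [0.078 0.079 0.086] arms 18 [0.065 0.075 0.083]
-0.036 mid 9 [0.077 0.079 0.083] arms 15 [0.066 0.076 0.084]
-0.03 mid 3 [0.064 0.065 0.082] arms 14 [0.064 0.072 0.082]
-0.024 mid 3 [0.064 0.064 0.067] arms 14 [0.064 0.075 0.078]
-0
[... 1522 characters left out ...]
id 0  arms 8 [0.073 0.074 0.077]
-0.012 mid 0  arms 8 [0.072 0.074 0.077]
-0.006 mid 0  arms 11 [0.068 0.073 0.079]
0.0 mid 1 [0.065 0.065 0.065] arms 14 [0.065 0.072 0.078]
0.006 mid 16 [0.064 0.065 0.069] arms 20 [0.064 0.068 0.078]
0.012 mid 19 [0.064 0.067 0.075] arms 15 [0.064 0.069 0.078]
0.018 mid 24 [0.069 0.081 0.086] arms 18 [0.064 0.069 0.078]
0.024 mid 15 [0.07  0.08  0.084] arms 18 [0.065 0.073 0.077]
0.03 mid 16 [0.065 0.07  0.072] arms 12 [0.064 0.066 0.074]
0.036 mid 19 [0.065 0.068 0.071] arms 13 [0.064 0.065 0.068]
0.042 mid 18 [0.066 0.069 0.072] arms 11 [0.064 0.066 0.069]
0.048 mid 13 [0.066 0.069 0.07 ] arms 12 [0.064 0.065 0.069]
gl [0.0231 0.1007]
gr [ 0.0223 -0.0998]
```

View pics/s21.png

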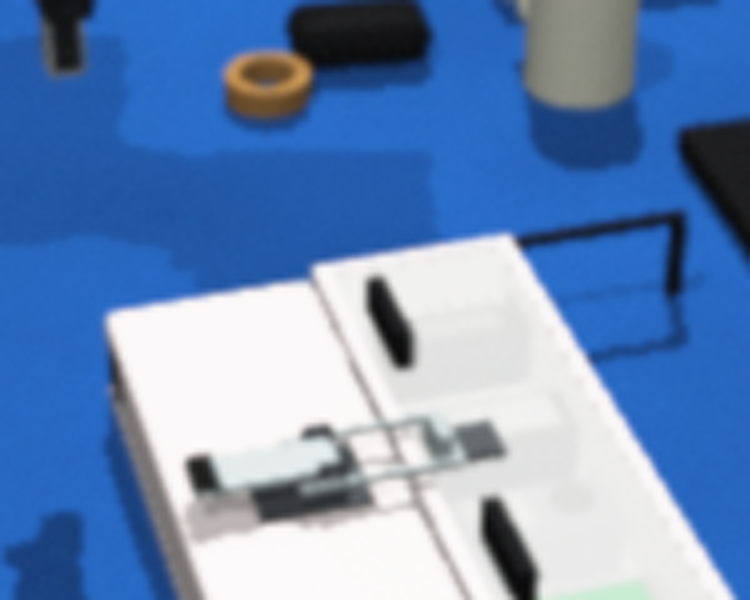

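View pics/t21.png

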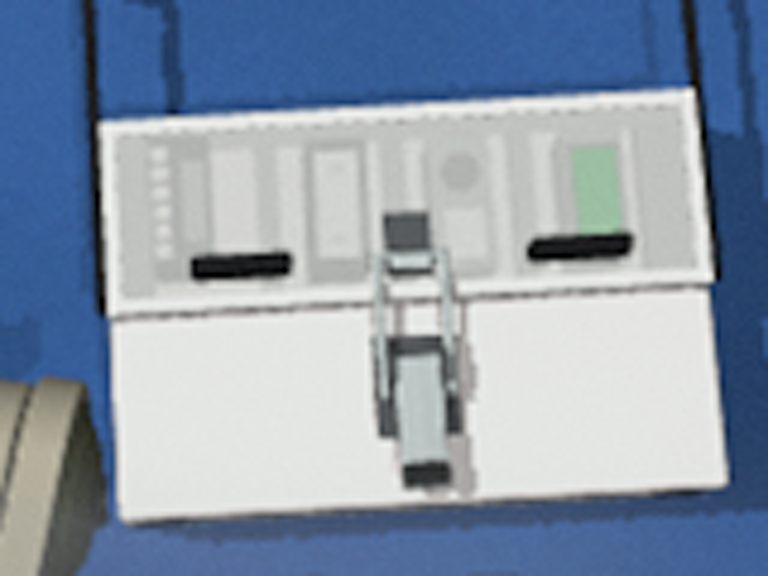

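The lever is flat: its top is a constant 0.078 from x = -0.04 to -0.096. The loop arms run level to behind the keeper, the lid grips are at the shut position, and all modules show through the clear lid. Handing in.

```bash
python3 - <<'E'
from h import *
d=snap("side","s22.png",(255,180,305,215),14)
for q in("loop_bar","keeper_seat"):
    for m in mark_of("side",q)[:1]: print(q,m,w2c(px2w(d,m["pixel"],.077)))
st()
print(job_done())
E
```

```text
loop_bar {'pixel': [278.9, 206.6], 'score': 0.56} [ 0.0228 -0.0031]
keeper_seat {'pixel': [280.2, 209.2], 'score': 0.66} [ 0.0227 -0.0143]
t 44.7 pos [0.4275 0.0531 0.1842] case [-0.1212  0.2288] head -86.3 tilt [-0.0001 -0.0002] w 0.0002 F [ 0.6269 -0.7485 -0.8358] q [-9. 13. 97. -0. 71. 78.]
the job is handed in; nothing more can be done
None
```

I packed the kit, shut the lid and closed the latch, and handed the job in at about 44.7 s; no verdict was reported.

**Packing:** I slid the lid fully open and put the relay box in bay 3, the dial box in bay 1 and the display box in bay 0. The packed module stayed in bay 2.

**Latch:** I slid the lid shut until it met its stop, swung the lever over so the loop dropped behind the keeper, and pressed the lever flat. It stayed flat after the arm backed away.

**Last checks:**
- **Lever:** its top is level at about 78 mm from the pivot almost to the tip, so it is flat.
- **Loop:** the arms run level at about 75 mm and end about 26 mm along the case's x, just behind the keeper.
- **Lid:** its grips are at the shut position.
- **Modules:** all four show through the lid, one per bay.
- **Arm:** it is clear of everything, with near-zero wrist force.

**What went wrong or is uncertain:**
- **Lever push:** my first push pressed the lever nearly flat instead of lifting it, probably because the gripper's knuckles caught the loop bar. I then gripped the lever by its edges and lifted it.
- **Relay box:** after I placed it, it was found shifted about 15 mm sideways in its bay. It was still flat and inside the allowed range, so I left it.
- **Keeper tension:** I could not measure the keeper's travel directly. I inferred the tension from the force while drawing the lever down and from the loop's geometry.
- **Loop position:** in the last side picture the networks put the loop bar and keeper seat within 0.1 mm of each other along the case's x. That is too coarse to confirm which side of the keeper the bar is on, so I relied on the depth readings and pictures.

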